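Find and mark the balance point of a sensor boom

TASK

The long boom lies across the ridge of the small balance stand with its heavy head down on the worktop. With the fingers, gently push the boom lengthwise over the ridge, without gripping it or lifting it off, until it tips up and stays level on the ridge by itself; then mark the balance point by setting the saddle-shaped rider astride the boom right over the middle of the ridge, so that the boom stays balanced level. Push and set down gently, and leave the vial, the weight and the dish alone.

Things in the scene. Friction and masses are not known exactly. Their poses are not given: they have to be found in the camera images.
- boom: sensor boom: aluminium bar 340 mm long, 20 wide, 12 high, with a closed grey box head on its -x end. Origin: middle of the 340 mm, on the underside; x along the bar away from the head, z out of its top. Bar 0.25 kg, head unknown (0.05 to 0.22 kg): it balances somewhere 25 to 71 mm from the origin towards the head. At the start the bar leans on the ridge edge nearer the head, within 15 mm of its origin
- head_end (a point): middle of the lower edge of the head's outer end face, 170 mm from the boom's origin; boom's axes. The head is 40 mm long, 34 wide, 26 high, flush with the bar's underside; this edge rests on the worktop at the start. A finger pushing on the end face can hold the head down by friction: back off to see whether it tips, which takes up to 2 s, with some rocking
- stand: balance stand, fixed: grey foot plate 90 x 80 mm, a flat-topped steel ridge across its middle (top 24 mm above the worktop, 15 wide along x, 30 along y), and 8 mm guide pins, tops at 38 mm, at x = +-35 mm: two fixed at y = -15.5, two at the +y side sprung lightly (0.15 N) against the bar; their slight friction steadies it. Origin: centre of the underside; x is the way to push the boom, y along the ridge
- ridge_mid (a point): centre of the ridge's flat top, 24 mm above the worktop; axes as the stand's; the boom's head lies on its -x side. The boom stays level when its balance point is over the 15 mm wide flat; it tips up when that point is some 4 to 6 mm past the ridge edge nearer the head, and tips over the other way beyond the far edge
- rider: rider, a steel saddle, 0.03 kg: roof 18 mm long (x), 31 wide (y), 9.0 to 14 mm above the legs' lower edges; two legs with a 23 mm slot between, open along x, to go over the 20 mm bar; on top a grip tab 12 mm (x) by 18 mm (y), from 14 up to 44 mm. Origin: centre of the legs' lower edges; z up. It stands on its legs at the start; seated, the roof's underside lies on the bar's top
- vial: vial, 23 mm diameter, 48 mm high, standing near the stand; origin centre of its underside; bystander
- weight: calibration weight, 24 mm diameter, 30 mm high, standing near the stand; origin centre of its underside; bystander
- dish: flat round dish, 65 mm diameter, 13 mm high, near the stand; origin centre of its underside; bystander
There are look-alikes about, which are no part of the job. Leave any green or purple look-alike of the stand alone. What is shaped like the rider but red is not meant.

How it is judged:
By the outcome, as a careful person would: the job done as asked, in the order asked, and still so for the second after the job is handed in, with the robot touching nothing.
It also fails if it takes over 72 s, if anything falls off the work surface, if the arm or the gripper's body presses on something with over 40 N, if the wrist force passes 120 N, or if a joint passes its speed limit or range.

ROBOT

A 6-joint arm with a two-finger parallel gripper is mounted at the origin on a cart in front of the work surface, level with it; the furniture and walls round the work are solid. World frame = base frame: x ahead of the robot, y to its left, z up, the work surface at z = 0. Lengths are in mm, angles in rad, forces in N, time in s.
With the tool pointing down it reaches from about 275 to 1000 mm from the base axis. Payload 8.4 kg.
Tool frame: the origin (TCP) lies at the very end of the fingers, on their centre line; the grasp point (between the pads) lies 19 mm behind it; z points along the fingers, y is the direction in which the jaws open and shut (so a half turn about z gives the same grasp; the last joint's range is limited). The gripper opens to 85 mm and grips with 20 to 120 N. Pads are 22 mm wide; open, the fingers measure 114 mm over their backs; the gripper's body (76 mm by 85 mm) begins 54 mm behind the grasp point. The pads swing forward as they close: fully open they stand 13 mm farther back than shut.
Start: joints at [-1.199, 0.353, 1.633, -0, 1.155, -0.002], TCP at [228.221, -581.845, 231.281] pointing down, gripper open.
Joint ranges: [-2.63, 2.63], [-0.92, 2.1], [0.06, 2.66], [-1.3, 4.44], [0, 2.69], [-3.02, 3.02]. Speed limits (rad/s): [2.22, 2.22, 2.79, 3.14, 3.14, 3.14].

INTERFACE

Orientations are given as [roll, pitch, yaw] about the fixed x, y, z axes, in that order (R = Rz(yaw) Ry(pitch) Rx(roll)).
In Python, from rig import sense, grab_frame, sign_off, masks_of gives the robot as it stands. The module is installed in compiled form; this text tells all that it offers.
- The arm moves only by the shell command python3 -m inch 'ROWS' [FORCE]. ROWS is JSON, a list of rows, each an object of numbers: "gripper": the finger opening in m, from 0 to 0.0854; "tx", "ty", "tz": the shift along the tool's x, y, z in m; "spin": the turn about the tool's z in degrees. In form: [{"gripper": .., "tx": .., "ty": .., "tz": .., "spin": ..}, ...]. A call has exactly 8 rows; each row shifts and turns the commanded pose from where the row before left it, along the tool's axes as they then stand; what a row does not reach is not made up. A row lasts 1/10 s, in which the tool goes at most 50 mm and 8.59 degrees, less where a joint would pass 70% of its speed; a pose out of reach is approached as far as the arm can. A call is refused whole if a number of a shift passes 0.05 or a number of a turn 8.59, either way. A call with a gripper value outside its range is refused whole. The fingers move at their own pace and stop on an object; FORCE is the grip in N (left out, the last holds). Time passes only in rows, so rows that do not move let the fingers close, or fill a call up. It gives the time, the measured TCP pose, the force and the opening at its end, in the units of the state.
- sense(): the state, without advancing time (a new reading comes with each control period).
- grab_frame(name): name is "side" or "top" or "wrist"; returns a dict with "pixels" (480x640x3 uint8, red, green, blue), "K" (3x3 intrinsics, pixels), "k1" (the pictures are not rectified: a ray, as slopes to the right and down, at radius r is drawn at 1 + k1 r^2 times it, then the intrinsics apply), "extrinsics" (4x4, takes a point from camera to world coordinates). Camera axes: x right, y down, z forward; pixel columns grow to the right and rows downward; lengths in mm; the calibration is good to about 2 mm. A picture is of the moment at which its call begins. There is no depth.
- sign_off(): hands the job in, once; it reports no verdict.
Trained networks look in the newest picture that a camera, given by its name, has taken for a name from the list of things; names that differ only in an ending like _2 or _b are one class to them, and where a whole thing is asked for, a point or a joint stands for the part that bears it (a point fixed in the world has none). Each returns a list of dicts, best first, with "conf" (0 to 1); they miss things now and then, are a little off and sometimes report something else, mostly with a low value. They report only what shows in the picture. A call takes as long as a camera call. They do not tell look-alikes from the thing itself.
- masks_of(camera, target): "pixels" (480x640 bool, what is visible of it) and "centre" ([row, column] in pixels, amid what is visible of it).
The state is a dict: "clock": time; "qpos": joint angles; "qvel": joint speeds; "joint_efforts": joint torques, N m; "eef_pos": TCP position; "tcp_rot": TCP orientation; "contact_force": force on the tool from outside, world axes, zero at the start; "wrist_torque": the same for the moment, N m; "opening": opening from 0.0 (shut) to 1.0 (fully open).
Only numpy, scipy, OpenCV 4.12 (cv2) and the standard library are available. Lean on these libraries where they do the work, as an engineer would, in place of code of your own. Each camera call takes 0.05 s, during which the arm holds its last target.

## Working session

There is one attempt and no reset: what is moved stays moved. The work goes in short steps, Python scripts to look and compute and a shell command to move; the robot and the scene stay as the last step left them, time stands still between calls to the robot, and variables do not carry over. Pictures are saved under pics/ and viewed, and the job is handed in when it is done.

```bash
mkdir -p pics
python3 - <<'E'
from rig import *
import cv2
s=sense();print(s)
for n in("side","top","wrist"):
    f=grab_frame(n);cv2.imwrite(f"pics/{n}0.png",f["pixels"][:,:,::-1]);print(n,f["K"],f["k1"],f["extrinsics"])
E
```

```text
{'clock': 0.0, 'qpos': array([-1.19938474e+00,  3.53679497e-01,  1.63411107e+00, -1.43664983e-05,
        1.15519411e+00, -2.39434305e-03]), 'qvel': array([ 0.00050002, -0.00182688, -0.00200434,  0.00116718,  0.00109479,
       -0.00024389]), 'joint_efforts': array([ 2.19194560e-03, -6.05245185e+01, -3.42071700e+01,  9.30925148e-05,
        9.36485681e-03, -1.36434360e-05]), 'eef_pos': array([ 228.05701291, -581.40966342,  230.5519691 ]), 'tcp_rot': array([-3.14020060e+00,  9.80242933e-06,  3.73811750e-01]), 'contact_force': array([-0.23312927,  1.22584336,  0.02382466]), 'wrist_torque': array([-0.03276292,  0.02322783, -0.00439097]), 'opening': 1.0016652336162797}
side [[592.84415694   0.         312.93655994]
 [  0.         592.84415694 229.44174122]
 [  0.           0.           1.        ]] 0.021647817512318455 [[ 2.35008336e-01  8.44583125e-01 -4.81092950e-01  1.00606721e+03]
 [ 9.71989692e-01 -2.05561088e-01  1.13932774e-01 -8.67384911e+01]
 [-2.66829256e-03 -4.94392540e-01 -8.69234661e-01  9.16655022e+02]
 [ 0.00000000e+00  0.00000000e+00  0.00000000e+00  1.00000000e+00]]
top [[531.99577213   0.         315.19368747]
 [  0.         531.99577213 234.56387938]
 [  0.           0.           1.        ]] 0.025313148630820122 [[ 2.87880627e-02 -9.83059023e-01  1.81014379e-01  3.95854274e+02]
 [-9.99560280e-01 -2.95987135e-02 -1.77819218e-03  3.68698641e+01]
 [ 7.10586062e-03 -1.80883593e-01 -9.83478842e-01  9.01886923e+02]
 [ 0.00000000e+00  0.00000000e+00  0.00000000e+00  1.00000000e+00]]
wrist [[344.95919073   0.         320.69101721]
 [  0.         344.95919073 236.34124954]
 [  0.           0.           1.        ]] -0.05424711749975823 [[ 3.65283515e-01 -8.86485949e-01 -2.84096140e-01  3.01345773e+02]
 [-9.30895254e-01 -3.48317740e-01 -1.10039892e-01 -5.52619351e+02]
 [-1.40690719e-03  3.04659507e-01 -9.52460291e-01  3.73528248e+02]
 [ 0.00000000e+00  0.00000000e+00  0.00000000e+00  1.00000000e+00]]
```

View pics/side0.png

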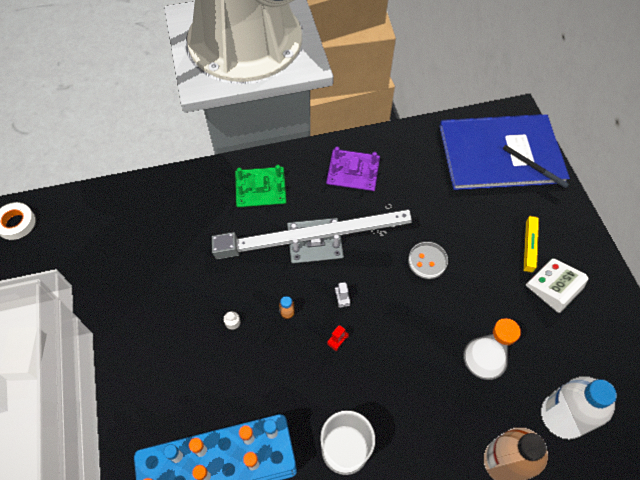

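View pics/top0.png

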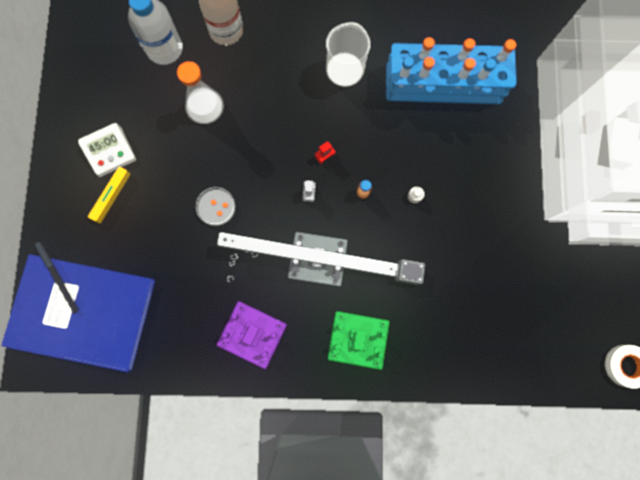

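```bash
cat > h.py <<'E'
from rig import *
import numpy as np, cv2
def und(f,u,v):
    K=f["K"];d=np.array([f["k1"],0,0,0,0.])
    return cv2.undistortPoints(np.array([[[u,v]]],float),K,d)[0,0]
def ray(f,u,v):
    x,y=und(f,u,v);E=f["extrinsics"];return E[:3,3],E[:3,:3]@np.array([x,y,1.])
def onz(f,u,v,z):
    o,d=ray(f,u,v);return o+d*(z-o[2])/d[2]
def proj(f,P):
    E=f["extrinsics"];R=E[:3,:3].T;t=-R@E[:3,3]
    return cv2.projectPoints(np.atleast_2d(np.array(P,float)),cv2.Rodrigues(R)[0],t,f["K"],np.array([f["k1"],0,0,0,0.]))[0][:,0]
def tri(fa,pa,fb,pb):
    A=np.zeros((3,3));b=np.zeros(3);rs=[ray(fa,*pa),ray(fb,*pb)]
    for o,d in rs:
        d=d/np.linalg.norm(d);M=np.eye(3)-np.outer(d,d);A+=M;b+=M@o
    p=np.linalg.solve(A,b);return p
def crop(f,name,u0,v0,w,h,s):
    c=f["pixels"][v0:v0+h,u0:u0+w,::-1];cv2.imwrite(name,cv2.resize(c,None,fx=s,fy=s,interpolation=cv2.INTER_CUBIC))
E
python3 - <<'E'
from h import *
fs={}
for n in("side","top"):
    fs[n]=f=grab_frame(n)
    for t in("boom","head_end","stand","rider","vial","weight","dish"):
        for m in masks_of(n,t)[:3]:
            r=cv2.minAreaRect(np.argwhere(m["pixels"])[:,::-1].astype(np.float32))
            v,u=m["centre"];print(n,t,round(m["conf"],2),np.round([u,v],1),onz(f,u,v,0)[:2].round(1),np.round(r[0],1),np.round(r[1],1),round(r[2],1))
crop(fs["side"],"pics/s1.png",200,200,220,150,3.6)
crop(fs["top"],"pics/t1.png",210,165,220,130,3.6)
E
```

```text
side boom 0.58 [301.2 235.7] [506.2  10.3] [310.3 231.1] [ 24.3 200.4] 80.5
side head_end 0.8 [304.4 232.3] [500.8  17.3] [310.9 232.5] [ 24.7 201.9] 81.9
side stand 0.91 [257.3 184.4] [380.6 -44.5] [259.3 186.1] [39.8 49.6] 86.2
side stand 0.78 [351.  168.6] [387.3 134.3] [352.3 168.1] [50.8 38.7] 8.5
side stand 0.74 [314.6 244.5] [528.9  29.1] [314.1 239.5] [42.9 52.9] 83.2
side rider 0.82 [341.5 294.9] [632.5  50.2] [341.3 293.8] [23.5 12.2] 81.9
side rider 0.6 [336.8 337. ] [701.6  23.9] [336.5 337.5] [13.4 22.6] 36.9
side rider 0.27 [283.5 311.3] [638.2 -50.2] [286.  307.5] [21. 14.] 90.0
side vial 0.67 [285.8 309.7] [636.3 -46. ] [286.  307.5] [21. 14.] 90.0
side weight 0.6 [233.9 317. ] [ 628.7 -131.4] [231. 320.] [16. 16.] 90.0
side dish 0.91 [431.2 257.2] [600.8 219.2] [427.8 259.2] [38.9 36. ] 18.4
top boom 0.78 [329.1 262.5] [514.1  10.1] [320.8 256.6] [207.6  21.9] 9.5
top head_end 0.92 [326.2 258.4] [521.   15.2] [320.3 258.3] [208.2  23.2] 8.4
top stand 0.96 [361.2 337.9] [389.4 -46.3] [358.4 339.8] [54.7 49.2] 9.5
top stand 0.96 [252.5 332.9] [392.4 134.7] [251.1 334.2] [55.5 49.1] 24.6
top stand 0.91 [314.6 266.9] [505.8  34.6] [317.8 258.5] [54.2 47.7] 7.9
top rider 0.78 [310.4 191.1] [638.9  45.8] [308.8 190.6] [10.6 19.9] 8.1
top rider 0.63 [327.8 151.1] [713.   17.2] [323.9 152. ] [14.7 20.4] 55.3
top rider 0.5 [328.1 256.9] [523.7  12.1] [321.4 255.3] [207.3  21.2] 10.6
top vial 0.73 [326.5 260. ] [518.3  14.7] [320.9 256.6] [208.1  22. ] 9.5
top vial 0.49 [363.9 187.9] [647.5 -47.7] [364.3 188.8] [14.1 17.7] 45.0
top weight 0.74 [414.2 195.3] [ 636.8 -135.7] [415.5 195. ] [14.8 16.3] 45.0
top dish 0.69 [215.1 204.3] [610.1 210.7] [215.5 206. ] [38. 37.] 90.0
```

View pics/s1.png

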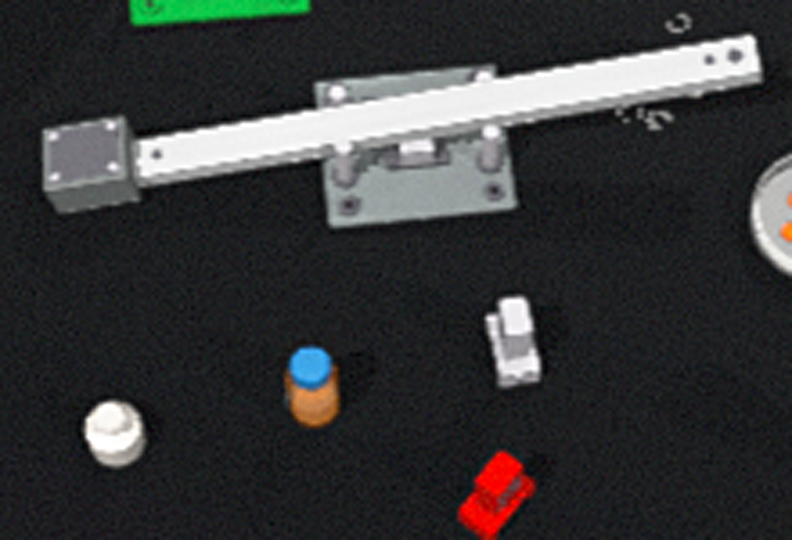

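View pics/t1.png

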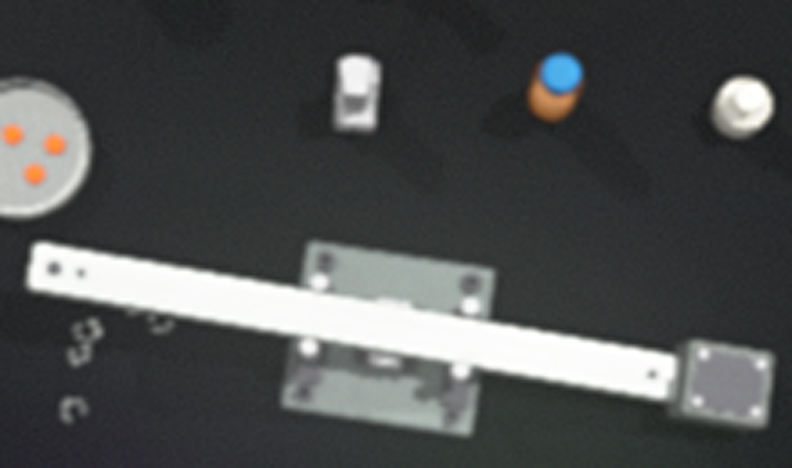

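```bash
cat > m1.py <<'E'
from h import *
ft=grab_frame("top");fs=grab_frame("side")
T=lambda u,v:(210+(u+.5)/3.6-.5,165+(v+.5)/3.6-.5)
S=lambda u,v:(200+(u+.5)/3.6-.5,200+(v+.5)/3.6-.5)
def show(l,f,c,pts,z):
    P=np.array([onz(f,*c(*p),z)[:2] for p in pts]);print(l,P.round(1).tolist(),'mean',P.mean(0).round(1));return P
P=show('pins top',ft,T,[(320,282),(470,305),(308,346),(461,370)],38)
P2=show('pins side',fs,S,[(491,133),(343,150),(483,77),(337,92)],38)
for Q in(P,P2):
    d=Q[0]-Q[1]+Q[2]-Q[3];print('len',np.linalg.norm(d)/2,'yaw',np.degrees(np.arctan2(d[1],d[0])))
show('plate top',ft,T,[(307,241),(494,268),(282,407),(472,436)],6)
show('plate side',fs,S,[(517,208),(329,225),(494,66),(316,82)],6)
# boom ends by triangulation: free end top corners, head top corners
for n,a,b in [('far corner A',(36,243),(762,73)),('far corner B',(27,289),(755,36)),('head out near',(775,352),(43,131) ),]:
    pass
def tr(n,a,b):
    p=tri(ft,T(*a),fs,S(*b));print(n,p.round(1),'res',(proj(ft,p)[0]-T(*a)).round(1),(proj(fs,p)[0]-S(*b)).round(1))
# head bolts on top: top view order: out+x, out-x, in+x,in-x
tr('bolt out+x',(758,363),(55,176)); tr('bolt out-x',(756,411),(52,134))
tr('bolt in+x',(704,354),(113,165)); tr('bolt in-x',(697,402),(109,124))
tr('hole big far',(54,268),(736,55)); tr('hole near head',(652,374),(156,154))
tr('tip +x',(36,243),(761,78-11)); tr('tip -x',(27,289),(754,36))
tr('head corner out+x',(775,352),(59,197)); tr('head corner out-x',(769,411+5),(43,131))
E
python3 m1.py
```

```text
pins top [[540.0, 62.3], [531.4, -6.5], [510.3, 66.8], [501.4, -3.0]] mean [520.8  29.9]
pins side [[542.5, 63.1], [534.9, -6.5], [512.1, 67.2], [503.7, -2.4]] mean [523.3  30.4]
len 69.81404409189645 yaw 82.80775152820964
len 70.05442506001435 yaw 83.44261211876042
plate top [[564.9, 70.1], [554.5, -19.1], [485.5, 79.0], [474.5, -10.3]] mean [519.8  29.9]
plate side [[568.2, 70.3], [555.8, -19.0], [489.2, 79.7], [477.3, -8.1]] mean [522.7  30.7]
bolt out+x [ 510.2 -140.2   26.3] res [0.1 0. ] [0.1 0. ]
bolt out-x [ 488.  -138.5   27.4] res [-0.2 -0. ] [-0.2 -0. ]
bolt in+x [ 513.2 -113.6   31. ] res [-0.5 -0.1] [-0.5 -0. ]
bolt in-x [ 490.9 -111.    30.7] res [-0.1 -0. ] [-0.1 -0. ]
hole big far [539.6 181.3  57.8] res [-0.4 -0.1] [-0.4  0.1]
hole near head [504.8 -92.4  17.4] res [-0.2 -0. ] [-0.2 -0. ]
tip +x [550.2 189.6  60.7] res [-0.5 -0.1] [-0.5  0.1]
tip -x [530.2 193.4  55.2] res [-0.5 -0.1] [-0.5  0.1]
head corner out+x [ 517.2 -144.8   20.5] res [-2.6 -0.6] [-2.6 -0.2]
head corner out-x [ 485.9 -143.2   28.9] res [-0.7 -0.2] [-0.7 -0. ]
```

```bash
cat > to.py <<'E'
import sys
from rig import sense
import numpy as np
s=sense();y=s["tcp_rot"][2];p=s["eef_pos"]
S0=np.array([521.5,30.]);a=np.radians(83.1);sx=np.array([np.cos(a),np.sin(a)]);sy=np.array([-sx[1],sx[0]])
print("t",round(s["clock"],2),"p",p.round(1),"rpy",np.degrees(s["tcp_rot"]).round(2),"F",s["contact_force"].round(1),"op",round(s["opening"],3))
print("TCP in stand xy",round((p[:2]-S0)@sx,1),round((p[:2]-S0)@sy,1))
if len(sys.argv)>3:
    t=np.array(eval(sys.argv[1]+","+sys.argv[2]+","+sys.argv[3]),float)
    if len(sys.argv)>4: t[:2]=S0+sx*t[0]+sy*t[1]   # target in stand coords
    d=t-p;X=np.array([np.cos(y),np.sin(y)]);Y=np.array([np.sin(y),-np.cos(y)])
    print("target",t.round(1),"tx,ty,tz mm",(d[:2]@X).round(1),(d[:2]@Y).round(1),(-d[2]).round(1))
E
python3 -m inch '[{"gripper":0,"spin":7.1},{"gripper":0,"spin":7.1},{"gripper":0,"spin":7.1},{"gripper":0,"spin":7.1},{"gripper":0,"tx":0.02,"ty":-0.04},{"gripper":0,"tx":0.02,"ty":-0.04},{"gripper":0,"tx":0.02,"ty":-0.04},{"gripper":0,"tx":0.02,"ty":-0.04}]'; python3 to.py -212 0 100 s
```

```text
t 1.05 p [ 228.2 -581.8  231.3] rpy [-180.     -0.     21.42] F [0.3 0.6 0.3] op 1.001
TCP in stand xy -642.6 217.6
target [ 496.  -180.5  100. ] tx,ty,tz mm 395.9 -275.9 131.3$[0]: bad value
```

```bash
python3 -m inch '[{"gripper":0.0,"tx":0,"ty":0,"tz":0,"spin":7.1},{"gripper":0.0,"tx":0,"ty":0,"tz":0,"spin":7.1},{"gripper":0.0,"tx":0,"ty":0,"tz":0,"spin":7.1},{"gripper":0.0,"tx":0,"ty":0,"tz":0,"spin":7.1},{"gripper":0.0,"tx":0.02,"ty":-0.04,"tz":0,"spin":0},{"gripper":0.0,"tx":0.02,"ty":-0.04,"tz":0,"spin":0},{"gripper":0.0,"tx":0.02,"ty":-0.04,"tz":0,"spin":0},{"gripper":0.0,"tx":0.02,"ty":-0.04,"tz":0,"spin":0}]'; python3 to.py -212 0 100 s
```

```text
clock: 1.85
eef_pos: [327.7, -431.4, 231.4]
tcp_rot: [3.141, -0.0, -0.122]
contact_force: [0.5, -0.9, -0.3]
opening: -0.003
t 1.85 p [ 327.7 -431.4  231.4] rpy [ 1.7999e+02 -2.0000e-02 -7.0200e+00] F [ 0.5 -0.9 -0.3] op -0.003
TCP in stand xy -481.3 137.0
target [ 496.  -180.5  100. ] tx,ty,tz mm 136.4 -269.6 131.4
```

```bash
python3 -m inch '[{"gripper":0.0,"tx":0.02,"ty":-0.04,"tz":0.01,"spin":0},{"gripper":0.0,"tx":0.02,"ty":-0.04,"tz":0.02,"spin":0},{"gripper":0.0,"tx":0.02,"ty":-0.04,"tz":0.02,"spin":0},{"gripper":0.0,"tx":0.02,"ty":-0.04,"tz":0.02,"spin":0},{"gripper":0.0,"tx":0.02,"ty":-0.04,"tz":0.02,"spin":0},{"gripper":0.0,"tx":0.02,"ty":-0.04,"tz":0.02,"spin":0},{"gripper":0.0,"tx":0.017,"ty":-0.03,"tz":0.02,"spin":0},{"gripper":0.0,"tx":0,"ty":0,"tz":0,"spin":0}]'; python3 to.py -212 0 14 s
python3 - <<'E'
from h import *
f=grab_frame("top");crop(f,"pics/t2.png",210,165,260,150,3)
f=grab_frame("side");crop(f,"pics/s2.png",140,150,260,150,3)
E
```

```text
clock: 2.65
eef_pos: [496.7, -178.0, 99.1]
tcp_rot: [-3.14, 0.002, -0.118]
contact_force: [0.1, 0.0, 0.2]
opening: -0.001
t 2.65 p [ 496.7 -178.    99.1] rpy [-1.7992e+02  1.4000e-01 -6.7900e+00] F [0.1 0.  0.2] op -0.001
TCP in stand xy -209.5 -0.3
target [ 496.  -180.5   14. ] tx,ty,tz mm -0.3 2.5 85.1
```

View pics/t2.png

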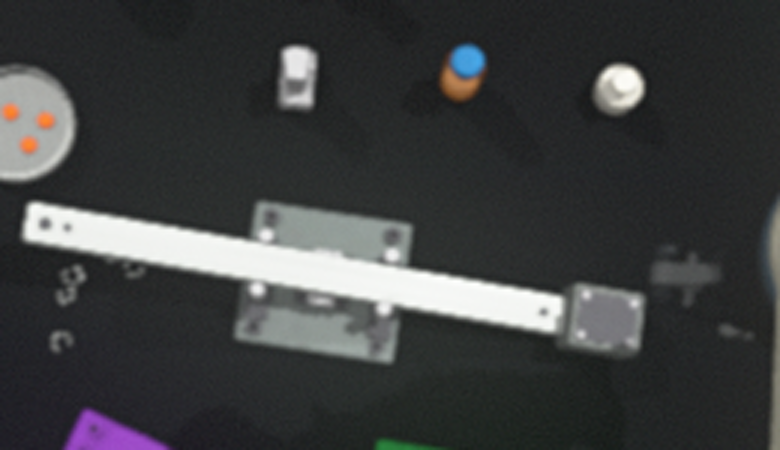

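View pics/s2.png

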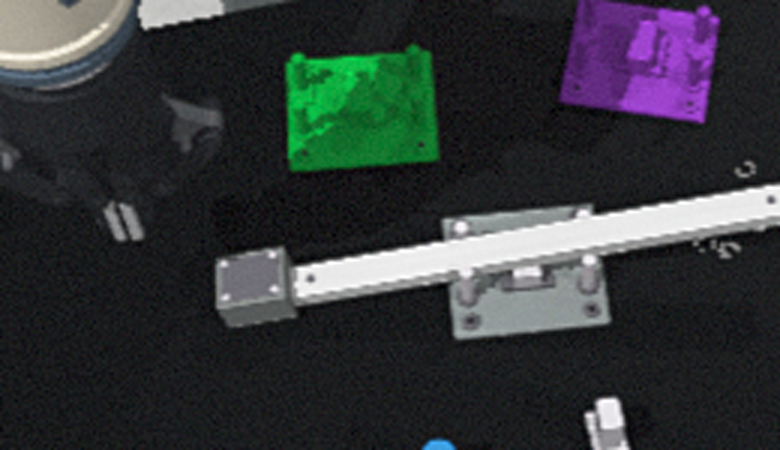

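Run:
```python
from h import *
f=grab_frame("side")
S0=np.array([521.5,30.]);a=np.radians(83.1);sx=np.array([np.cos(a),np.sin(a)]);sy=np.array([-sx[1],sx[0]])
for u,v in [(143,238),(108,242),(133,203),(222,122),(195,150),(178,145),(215,100)]:
    o,d=ray(f,140+u/3,150+v/3)
    t=((S0-o[:2])@sy)/(d[:2]@sy);p=o+d*t
    print((u,v),'stand x',round((p[:2]-S0)@sx,1),'z',round(p[2],1))
crop(f,"pics/s3.png",140,140,100,100,6)
```

```text
(143, 238) stand x -205.7 z 83.4
(108, 242) stand x -224.5 z 82.9
(133, 203) stand x -204.1 z 119.9
(222, 122) stand x -148.1 z 186.5
(195, 150) stand x -164.9 z 164.0
(178, 145) stand x -172.4 z 170.0
(215, 100) stand x -148.6 z 205.7
```

View pics/s3.png

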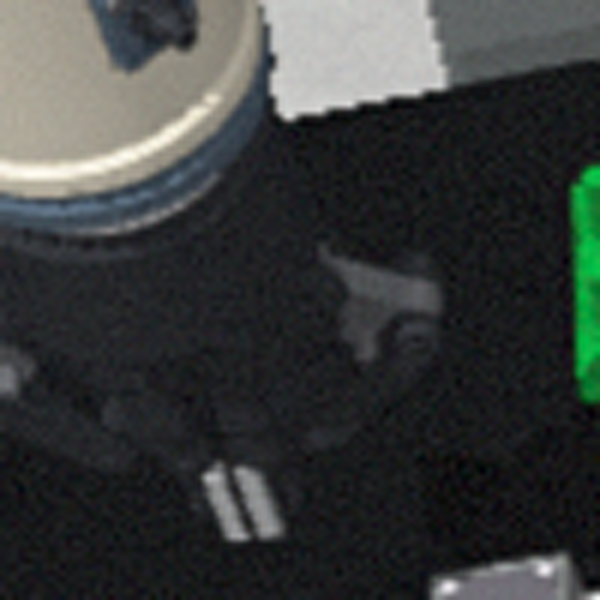

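```bash
python3 -c "
from rig import sense;print(sense()['qpos'])"
```

```text
[-3.53659067e-01  3.70829468e-01  1.94879639e+00 -2.96418068e-04
  8.22091855e-01  1.33845600e+00]
```

```bash
python3 -m inch '[{"gripper":0.0,"tx":0,"ty":0,"tz":0,"spin":-8.2},{"gripper":0.0,"tx":0,"ty":0,"tz":0,"spin":-8.2},{"gripper":0.0,"tx":0,"ty":0,"tz":0,"spin":-8.2},{"gripper":0.0,"tx":0,"ty":0,"tz":0,"spin":-8.2},{"gripper":0.0,"tx":0,"ty":0,"tz":0,"spin":-8.2},{"gripper":0.0,"tx":0,"ty":0,"tz":0.01,"spin":-8.2},{"gripper":0.0,"tx":0,"ty":0,"tz":0.01,"spin":-8.2},{"gripper":0.0,"tx":0,"ty":0,"tz":0.02,"spin":-8.2}]'
python3 -m inch '[{"gripper":0.0,"tx":0,"ty":0,"tz":0.015,"spin":-8.2},{"gripper":0.0,"tx":0,"ty":0,"tz":0.015,"spin":-8.2},{"gripper":0.0,"tx":0,"ty":0,"tz":0.015,"spin":-7.8},{"gripper":0.0,"tx":0.003,"ty":0,"tz":0,"spin":0},{"gripper":0.0,"tx":0.003,"ty":0,"tz":0,"spin":0},{"gripper":0.0,"tx":0.003,"ty":0,"tz":0,"spin":0},{"gripper":0.0,"tx":0.003,"ty":0,"tz":0,"spin":0},{"gripper":0.0,"tx":0.003,"ty":0,"tz":0,"spin":0}]'
python3 to.py -187 0 12 s
python3 - <<'E'
from h import *
f=grab_frame("side");crop(f,"pics/s4.png",140,150,200,140,4)
E
```

```text
clock: 3.6
eef_pos: [496.8, -183.4, 62.9]
tcp_rot: [3.137, -0.001, 1.027]
contact_force: [1.0, -0.7, 0.1]
opening: -0.001
clock: 4.4
eef_pos: [498.2, -166.4, 17.0]
tcp_rot: [3.141, 0.0, 1.444]
contact_force: [-0.3, 0.6, -0.8]
opening: -0.0
t 4.4 p [ 498.2 -166.4   17. ] rpy [1.7994e+02 1.0000e-02 8.2760e+01] F [-0.3  0.6 -0.8] op -0.0
TCP in stand xy -197.8 -0.5
target [ 499.  -155.6   12. ] tx,ty,tz mm 10.8 -0.5 5.0
```

View pics/s4.png

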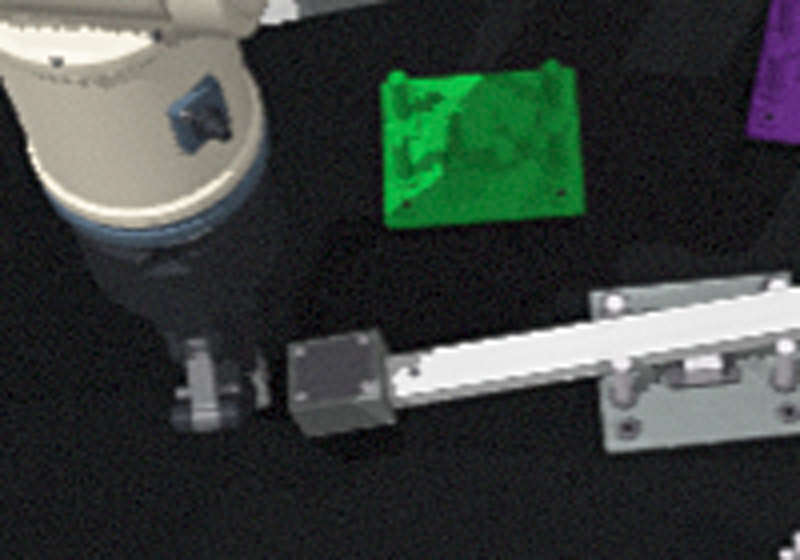

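```bash
python3 -m inch '[{"gripper":0.0,"tx":0.004,"ty":0,"tz":0.002,"spin":0},{"gripper":0.0,"tx":0.004,"ty":0,"tz":0.001,"spin":0},{"gripper":0.0,"tx":0.003,"ty":0,"tz":0,"spin":0},{"gripper":0.0,"tx":0.003,"ty":0,"tz":0,"spin":0},{"gripper":0.0,"tx":0.003,"ty":0,"tz":0,"spin":0},{"gripper":0.0,"tx":0.004,"ty":0,"tz":0,"spin":0},{"gripper":0.0,"tx":0.004,"ty":0,"tz":0,"spin":0},{"gripper":0.0,"tx":0.004,"ty":0,"tz":0,"spin":0}]'
python3 to.py
python3 - <<'E'
from h import *
f=grab_frame("side");crop(f,"pics/s5.png",140,180,290,120,2.7)
E
```

```text
clock: 5.25
eef_pos: [501.4, -137.5, 13.3]
tcp_rot: [3.142, 0.0, 1.445]
contact_force: [-0.1, -2.7, -1.5]
opening: -0.001
t 5.25 p [ 501.4 -137.5   13.3] rpy [180.     0.    82.82] F [-0.1 -2.7 -1.5] op -0.001
TCP in stand xy -168.7 -0.2
```

View pics/s5.png

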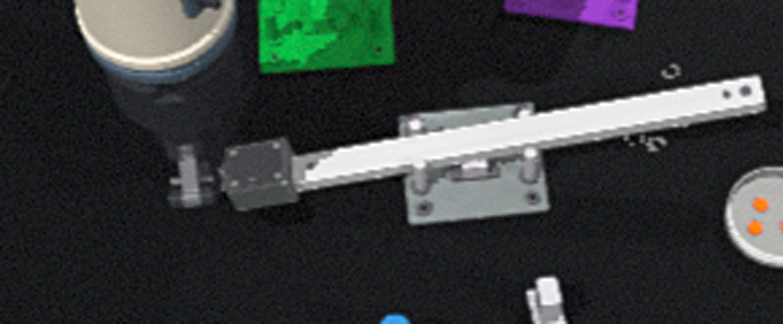

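```bash
python3 -m inch '[{"gripper":0.0,"tx":0.003,"ty":0,"tz":0,"spin":0},{"gripper":0.0,"tx":0.003,"ty":0,"tz":0,"spin":0},{"gripper":0.0,"tx":0.003,"ty":0,"tz":0,"spin":0},{"gripper":0.0,"tx":0.002,"ty":0,"tz":0,"spin":0},{"gripper":0.0,"tx":-0.002,"ty":0,"tz":0,"spin":0},{"gripper":0.0,"tx":-0.008,"ty":0,"tz":0,"spin":0},{"gripper":0.0,"tx":0,"ty":0,"tz":0,"spin":0},{"gripper":0.0,"tx":0,"ty":0,"tz":0,"spin":0}]'
cat > look.py <<'E'
import sys
from h import *
f=grab_frame("side");g=grab_frame("top")
a=cv2.resize(f["pixels"][180:290,140:440,::-1],None,fx=2.6,fy=2.6,interpolation=2)
b=cv2.resize(g["pixels"][215:310,190:490,::-1],None,fx=2.6,fy=2.6,interpolation=2)
cv2.imwrite(sys.argv[1],np.vstack([a,b]))
E
python3 look.py pics/l1.png; python3 to.py
```

```text
clock: 6.1
eef_pos: [501.5, -137.1, 13.3]
tcp_rot: [-3.142, -0.0, 1.445]
contact_force: [-0.2, 0.8, 0.3]
opening: 0.003
t 6.2 p [ 501.5 -136.9   13.3] rpy [-1.800e+02 -1.000e-02  8.279e+01] F [0.3 0.2 0.7] op 0.004
TCP in stand xy -168.1 -0.2
```

View pics/l1.png

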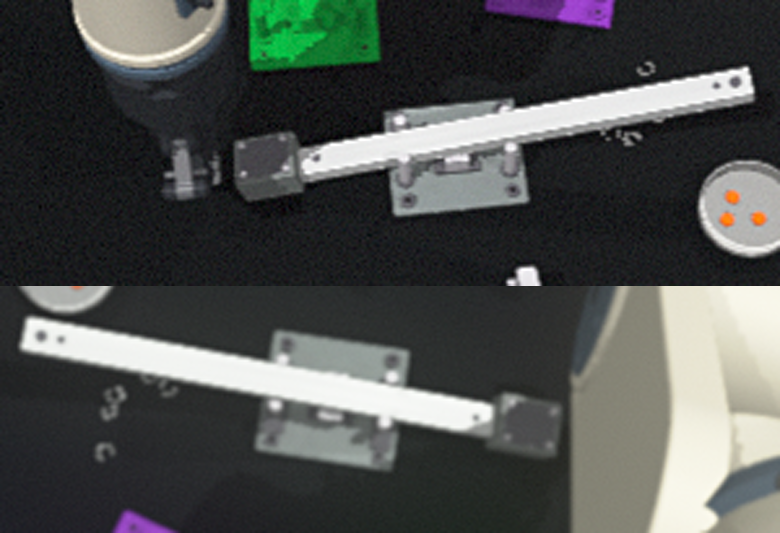

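```bash
cat > bm.py <<'E'
import sys
from h import *
# args: far hole side, far hole top, near hole side, near hole top  in look-picture px
f=grab_frame("side");g=grab_frame("top")
S0=np.array([521.5,30.]);a=np.radians(83.1);sx=np.array([np.cos(a),np.sin(a)]);sy=np.array([-sx[1],sx[0]])
A=[eval(x) for x in sys.argv[1:]]
S=lambda p:(140+p[0]/2.6,180+p[1]/2.6)
T=lambda p:(190+p[0]/2.6,215+(p[1]-286)/2.6)
for i in range(0,len(A),2):
    p=tri(f,S(A[i]),g,T(A[i+1]));print("stand",round((p[:2]-S0)@sx,1),round((p[:2]-S0)@sy,1),"z",round(p[2],1))
E
python3 bm.py 736,81 41,336 316,158 476,416
```

```text
stand 182.4 -1.7 z 67.0
stand -92.4 0.6 z 19.0
```

```bash
python3 -m inch '[{"gripper":0.0,"tx":0.005,"ty":0,"tz":0,"spin":0},{"gripper":0.0,"tx":0.004,"ty":0,"tz":0,"spin":0},{"gripper":0.0,"tx":0.003,"ty":0,"tz":0,"spin":0},{"gripper":0.0,"tx":0.003,"ty":0,"tz":0,"spin":0},{"gripper":0.0,"tx":0.002,"ty":0,"tz":0,"spin":0},{"gripper":0.0,"tx":-0.003,"ty":0,"tz":0,"spin":0},{"gripper":0.0,"tx":-0.005,"ty":0,"tz":0,"spin":0},{"gripper":0.0,"tx":0,"ty":0,"tz":0,"spin":0}]'
python3 -m inch '[{"gripper":0.0,"tx":0,"ty":0,"tz":0,"spin":0},{"gripper":0.0,"tx":0,"ty":0,"tz":0,"spin":0},{"gripper":0.0,"tx":0,"ty":0,"tz":0,"spin":0},{"gripper":0.0,"tx":0,"ty":0,"tz":0,"spin":0},{"gripper":0.0,"tx":0,"ty":0,"tz":0,"spin":0},{"gripper":0.0,"tx":0,"ty":0,"tz":0,"spin":0},{"gripper":0.0,"tx":0,"ty":0,"tz":0,"spin":0},{"gripper":0.0,"tx":0,"ty":0,"tz":0,"spin":0}]'
python3 look.py pics/l2.png; python3 to.py
```

```text
clock: 7.1
eef_pos: [502.6, -128.4, 13.3]
tcp_rot: [3.142, -0.0, 1.445]
contact_force: [0.0, -0.1, -0.2]
opening: -0.005
clock: 7.9
eef_pos: [502.6, -127.8, 13.3]
tcp_rot: [-3.142, -0.0, 1.445]
contact_force: [-0.4, -0.4, 0.2]
opening: 0.004
t 8.0 p [ 502.6 -127.8   13.3] rpy [-180.     -0.     82.82] F [-0.7  0.3  0.3] op 0.003
TCP in stand xy -159.0 -0.2
```

View pics/l2.png

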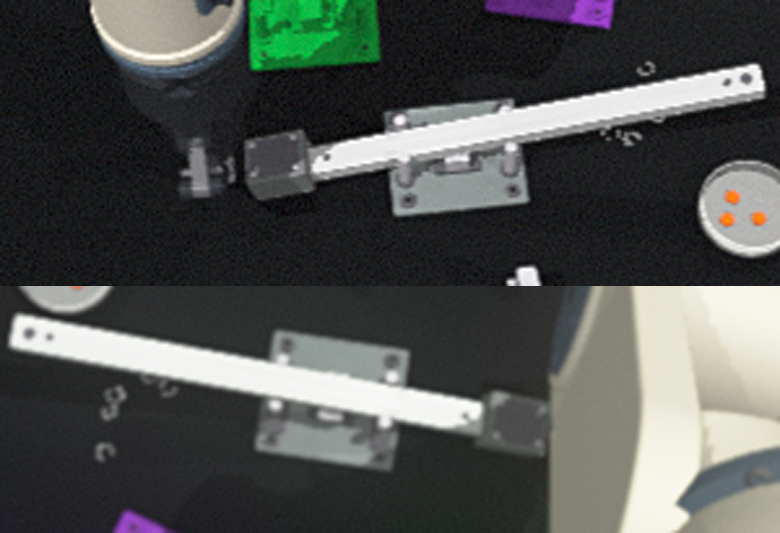

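```bash
python3 -m inch '[{"gripper":0.0,"tx":0.004,"ty":0,"tz":0,"spin":0},{"gripper":0.0,"tx":0.003,"ty":0,"tz":0,"spin":0},{"gripper":0.0,"tx":0.002,"ty":0,"tz":0,"spin":0},{"gripper":0.0,"tx":0.002,"ty":0,"tz":0,"spin":0},{"gripper":0.0,"tx":0.002,"ty":0,"tz":0,"spin":0},{"gripper":0.0,"tx":-0.003,"ty":0,"tz":0,"spin":0},{"gripper":0.0,"tx":-0.005,"ty":0,"tz":0,"spin":0},{"gripper":0.0,"tx":0,"ty":0,"tz":0,"spin":0}]'
python3 -m inch '[{"gripper":0.0,"tx":0,"ty":0,"tz":0,"spin":0},{"gripper":0.0,"tx":0,"ty":0,"tz":0,"spin":0},{"gripper":0.0,"tx":0,"ty":0,"tz":0,"spin":0},{"gripper":0.0,"tx":0,"ty":0,"tz":0,"spin":0},{"gripper":0.0,"tx":0,"ty":0,"tz":0,"spin":0},{"gripper":0.0,"tx":0,"ty":0,"tz":0,"spin":0},{"gripper":0.0,"tx":0,"ty":0,"tz":0,"spin":0},{"gripper":0.0,"tx":0,"ty":0,"tz":0,"spin":0}]'
python3 look.py pics/l3.png; python3 to.py
```

```text
clock: 8.8
eef_pos: [503.2, -123.4, 13.3]
tcp_rot: [3.142, -0.0, 1.445]
contact_force: [0.7, -0.1, -0.0]
opening: -0.001
clock: 9.6
eef_pos: [503.3, -122.9, 13.3]
tcp_rot: [3.142, 0.0, 1.445]
contact_force: [0.8, -0.1, -0.4]
opening: -0.001
t 9.7 p [ 503.3 -122.9   13.3] rpy [-180.     -0.     82.82] F [-0.5 -0.8  0.6] op -0.0
TCP in stand xy -153.9 -0.3
```

View pics/l3.png

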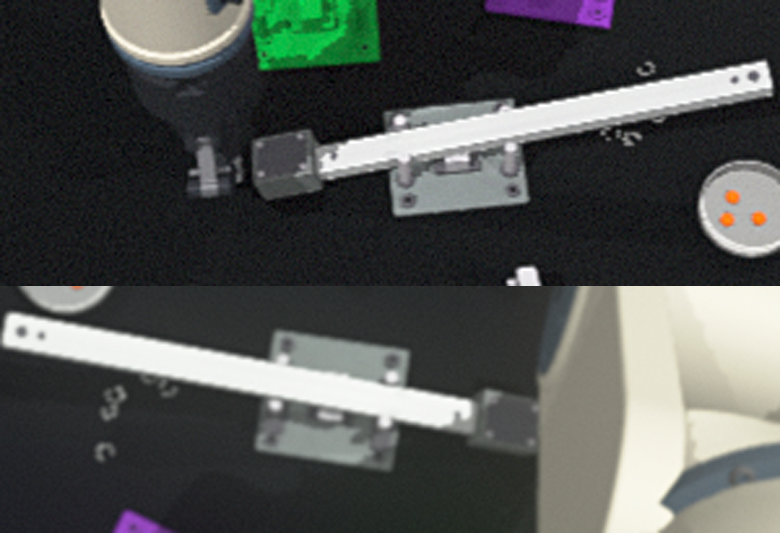

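Still head-down, shift about 41 mm. Another 5 mm step.

```bash
python3 -m inch '[{"gripper":0.0,"tx":0.004,"ty":0,"tz":0,"spin":0},{"gripper":0.0,"tx":0.003,"ty":0,"tz":0,"spin":0},{"gripper":0.0,"tx":0.002,"ty":0,"tz":0,"spin":0},{"gripper":0.0,"tx":0.002,"ty":0,"tz":0,"spin":0},{"gripper":0.0,"tx":0.002,"ty":0,"tz":0,"spin":0},{"gripper":0.0,"tx":-0.003,"ty":0,"tz":0,"spin":0},{"gripper":0.0,"tx":-0.005,"ty":0,"tz":0,"spin":0},{"gripper":0.0,"tx":0,"ty":0,"tz":0,"spin":0}]'
python3 -m inch '[{"gripper":0.0,"tx":0,"ty":0,"tz":0,"spin":0},{"gripper":0.0,"tx":0,"ty":0,"tz":0,"spin":0},{"gripper":0.0,"tx":0,"ty":0,"tz":0,"spin":0},{"gripper":0.0,"tx":0,"ty":0,"tz":0,"spin":0},{"gripper":0.0,"tx":0,"ty":0,"tz":0,"spin":0},{"gripper":0.0,"tx":0,"ty":0,"tz":0,"spin":0},{"gripper":0.0,"tx":0,"ty":0,"tz":0,"spin":0},{"gripper":0.0,"tx":0,"ty":0,"tz":0,"spin":0}]'
python3 look.py pics/l4.png; python3 to.py
```

```text
clock: 10.5
eef_pos: [503.8, -118.4, 13.3]
tcp_rot: [3.142, -0.0, 1.445]
contact_force: [0.3, -0.0, -0.9]
opening: -0.002
clock: 11.3
eef_pos: [503.9, -117.9, 13.3]
tcp_rot: [3.142, 0.0, 1.446]
contact_force: [-0.0, 0.3, 1.0]
opening: 0.002
t 11.4 p [ 503.9 -117.9   13.3] rpy [180.    -0.    82.82] F [ 0.6  0.4 -0.4] op 0.001
TCP in stand xy -148.9 -0.3
```

View pics/l4.png

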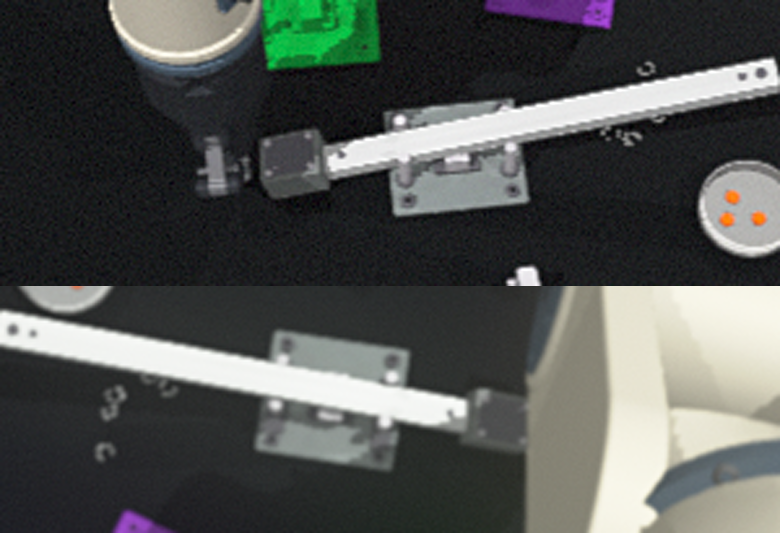

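```bash
sed -i 's/140:440/160:460/;s/190:490/160:460/' look.py; sed -i 's/(140+p/(160+p/;s/(190+p/(160+p/' bm.py
python3 -m inch '[{"gripper":0.0,"tx":0.004,"ty":0,"tz":0,"spin":0},{"gripper":0.0,"tx":0.003,"ty":0,"tz":0,"spin":0},{"gripper":0.0,"tx":0.002,"ty":0,"tz":0,"spin":0},{"gripper":0.0,"tx":0.002,"ty":0,"tz":0,"spin":0},{"gripper":0.0,"tx":0.002,"ty":0,"tz":0,"spin":0},{"gripper":0.0,"tx":-0.003,"ty":0,"tz":0,"spin":0},{"gripper":0.0,"tx":-0.005,"ty":0,"tz":0,"spin":0},{"gripper":0.0,"tx":0,"ty":0,"tz":0,"spin":0}]'
python3 -m inch '[{"gripper":0.0,"tx":0,"ty":0,"tz":0,"spin":0},{"gripper":0.0,"tx":0,"ty":0,"tz":0,"spin":0},{"gripper":0.0,"tx":0,"ty":0,"tz":0,"spin":0},{"gripper":0.0,"tx":0,"ty":0,"tz":0,"spin":0},{"gripper":0.0,"tx":0,"ty":0,"tz":0,"spin":0},{"gripper":0.0,"tx":0,"ty":0,"tz":0,"spin":0},{"gripper":0.0,"tx":0,"ty":0,"tz":0,"spin":0},{"gripper":0.0,"tx":0,"ty":0,"tz":0,"spin":0}]'
python3 look.py pics/l5.png; python3 to.py
```

```text
clock: 12.2
eef_pos: [504.5, -113.4, 13.3]
tcp_rot: [3.142, -0.0, 1.445]
contact_force: [-0.7, -0.2, -0.5]
opening: -0.003
clock: 13.0
eef_pos: [504.5, -112.9, 13.3]
tcp_rot: [-3.142, -0.0, 1.445]
contact_force: [-0.4, 0.2, 0.6]
opening: -0.004
t 13.1 p [ 504.5 -112.9   13.3] rpy [-180.     -0.     82.82] F [-0.3  0.9 -0. ] op 0.003
TCP in stand xy -143.9 -0.3
```

View pics/l5.png

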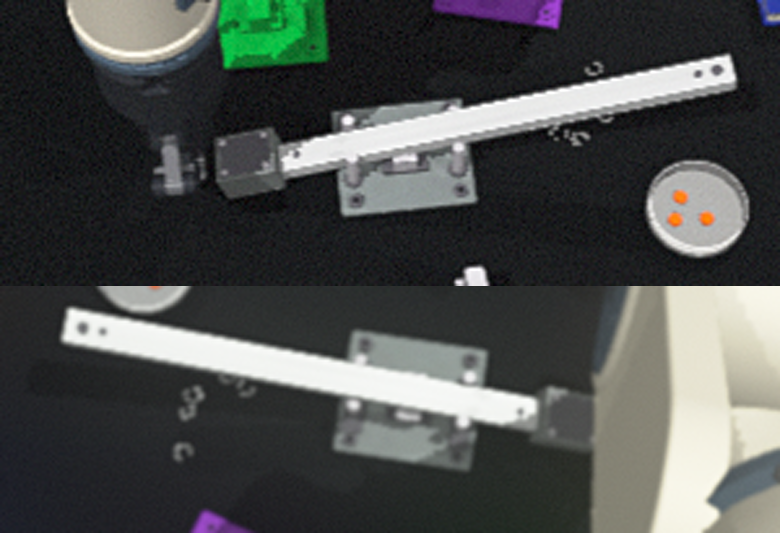

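```bash
python3 bm.py 717,70 83,328 295,152.5 520,411.5
python3 -m inch '[{"gripper":0.0,"tx":0.004,"ty":0,"tz":0,"spin":0},{"gripper":0.0,"tx":0.003,"ty":0,"tz":0,"spin":0},{"gripper":0.0,"tx":0.002,"ty":0,"tz":0,"spin":0},{"gripper":0.0,"tx":0.002,"ty":0,"tz":0,"spin":0},{"gripper":0.0,"tx":0.002,"ty":0,"tz":0,"spin":0},{"gripper":0.0,"tx":-0.003,"ty":0,"tz":0,"spin":0},{"gripper":0.0,"tx":-0.005,"ty":0,"tz":0,"spin":0},{"gripper":0.0,"tx":0,"ty":0,"tz":0,"spin":0}]'
python3 -m inch '[{"gripper":0.0,"tx":0,"ty":0,"tz":0,"spin":0},{"gripper":0.0,"tx":0,"ty":0,"tz":0,"spin":0},{"gripper":0.0,"tx":0,"ty":0,"tz":0,"spin":0},{"gripper":0.0,"tx":0,"ty":0,"tz":0,"spin":0},{"gripper":0.0,"tx":0,"ty":0,"tz":0,"spin":0},{"gripper":0.0,"tx":0,"ty":0,"tz":0,"spin":0},{"gripper":0.0,"tx":0,"ty":0,"tz":0,"spin":0},{"gripper":0.0,"tx":0,"ty":0,"tz":0,"spin":0}]'
python3 look.py pics/l6.png; python3 to.py
```

```text
stand 202.4 -1.8 z 76.8
stand -70.9 1.3 z 20.7
clock: 14.0
eef_pos: [505.1, -108.5, 13.3]
tcp_rot: [3.142, -0.0, 1.445]
contact_force: [0.4, -0.5, 0.0]
opening: -0.002
clock: 14.8
eef_pos: [505.2, -108.0, 13.3]
tcp_rot: [3.142, -0.0, 1.445]
contact_force: [-0.3, 0.2, 0.2]
opening: 0.004
t 14.9 p [ 505.1 -108.    13.3] rpy [-180.     -0.     82.82] F [-0.4  0.   0.4] op -0.005
TCP in stand xy -139.0 -0.3
```

View pics/l6.png

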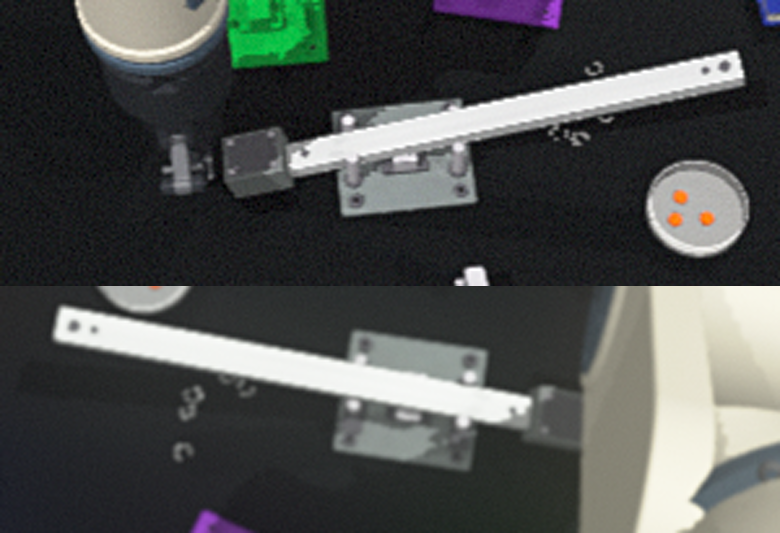

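```bash
python3 -m inch '[{"gripper":0.0,"tx":0.004,"ty":0,"tz":0,"spin":0},{"gripper":0.0,"tx":0.003,"ty":0,"tz":0,"spin":0},{"gripper":0.0,"tx":0.002,"ty":0,"tz":0,"spin":0},{"gripper":0.0,"tx":0.002,"ty":0,"tz":0,"spin":0},{"gripper":0.0,"tx":0.002,"ty":0,"tz":0,"spin":0},{"gripper":0.0,"tx":-0.003,"ty":0,"tz":0,"spin":0},{"gripper":0.0,"tx":-0.005,"ty":0,"tz":0,"spin":0},{"gripper":0.0,"tx":0,"ty":0,"tz":0,"spin":0}]'
python3 -m inch '[{"gripper":0.0,"tx":0,"ty":0,"tz":0,"spin":0},{"gripper":0.0,"tx":0,"ty":0,"tz":0,"spin":0},{"gripper":0.0,"tx":0,"ty":0,"tz":0,"spin":0},{"gripper":0.0,"tx":0,"ty":0,"tz":0,"spin":0},{"gripper":0.0,"tx":0,"ty":0,"tz":0,"spin":0},{"gripper":0.0,"tx":0,"ty":0,"tz":0,"spin":0},{"gripper":0.0,"tx":0,"ty":0,"tz":0,"spin":0},{"gripper":0.0,"tx":0,"ty":0,"tz":0,"spin":0}]'
python3 look.py pics/l7.png; python3 to.py
```

```text
clock: 15.7
eef_pos: [505.7, -103.5, 13.3]
tcp_rot: [-3.142, -0.0, 1.445]
contact_force: [0.2, 0.1, 0.4]
opening: 0.001
clock: 16.5
eef_pos: [505.8, -103.0, 13.3]
tcp_rot: [3.142, -0.0, 1.445]
contact_force: [0.7, 0.0, 1.1]
opening: -0.002
t 16.6 p [ 505.8 -103.    13.3] rpy [-180.      0.     82.82] F [ 0.2 -0.3  0.1] op 0.003
TCP in stand xy -134.0 -0.4
```

View pics/l7.png

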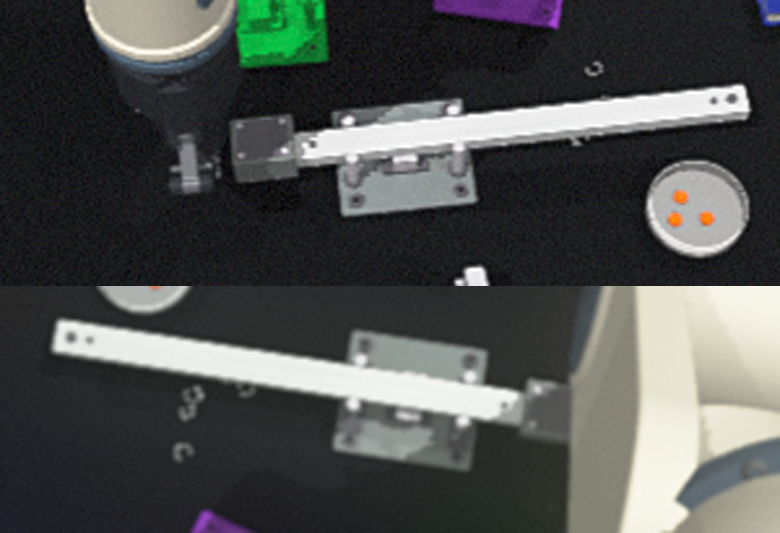

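It tipped up. Now I'll back away along −x of the stand, well clear, and check that it stays level.

```bash
python3 bm.py 732,99 71,338 311,144 504,406
python3 -m inch '[{"gripper":0.0,"tx":-0.01,"ty":0,"tz":0,"spin":0},{"gripper":0.0,"tx":-0.02,"ty":0,"tz":0,"spin":0},{"gripper":0.0,"tx":-0.02,"ty":0,"tz":0,"spin":0},{"gripper":0.0,"tx":-0.02,"ty":0,"tz":-0.02,"spin":0},{"gripper":0.0,"tx":0,"ty":0,"tz":-0.04,"spin":0},{"gripper":0.0,"tx":0,"ty":0,"tz":-0.04,"spin":8.2},{"gripper":0.03,"tx":0,"ty":0,"tz":-0.03,"spin":8.2},{"gripper":0.03,"tx":0,"ty":0,"tz":-0.02,"spin":8.2}]'
python3 look.py pics/l8.png; python3 to.py
python3 - <<'E'
from h import *
f=grab_frame("top")
crop(f,"pics/t8.png",270,140,90,70,8)
E
```

```text
stand 219.7 -0.8 z 35.2
stand -59.8 0.7 z 30.9
clock: 17.5
eef_pos: [497.6, -173.5, 165.8]
tcp_rot: [3.139, -0.001, 1.01]
contact_force: [0.5, -0.8, -1.0]
opening: 0.326
t 17.6 p [ 498.6 -173.8  166.3] rpy [ 1.797e+02 -6.000e-02  5.800e+01] F [-0.5  0.2 -0.6] op 0.349
TCP in stand xy -205.0 -1.8
```

View pics/l8.png

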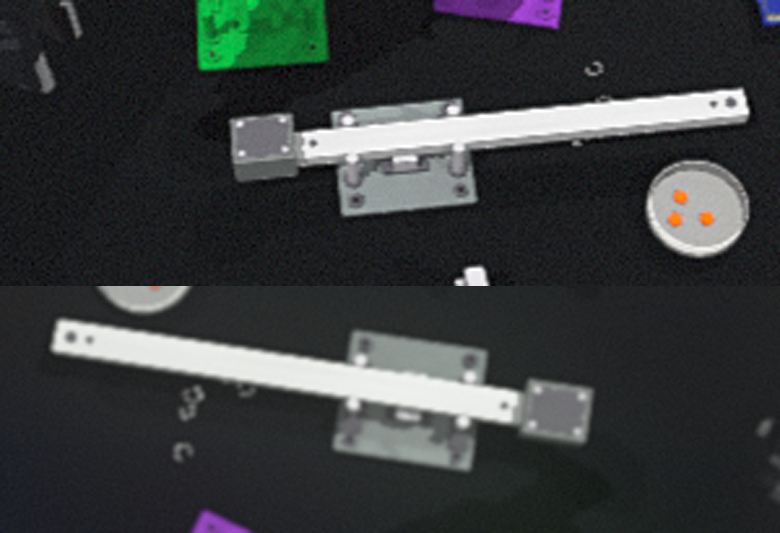

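View pics/t8.png

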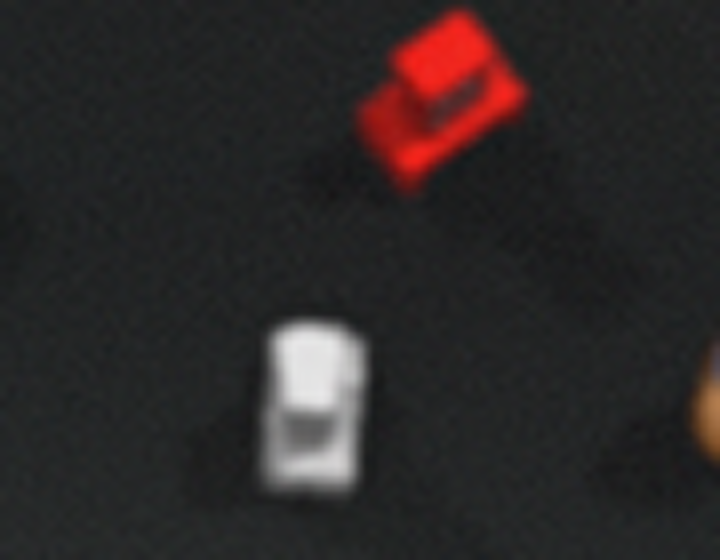

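```bash
python3 - <<'E'
from h import *
f=grab_frame("top");g=grab_frame("side")
def c(f,u0,v0,s=12,w=32,h=40):
    x=f["pixels"][v0:v0+h,u0:u0+w,::-1].astype(float);x=np.clip((x/255)**1.6*255,0,255).astype(np.uint8)
    return cv2.resize(x,None,fx=s,fy=s,interpolation=cv2.INTER_CUBIC)
cv2.imwrite("pics/r1.png",np.hstack([c(f,293,170),c(g,328,275)]))
E
python3 bm.py 731,102 70,338 312,143 504,406
```

```text
stand 220.4 -1.1 z 31.9
stand -59.4 0.9 z 31.9
```

View pics/r1.png

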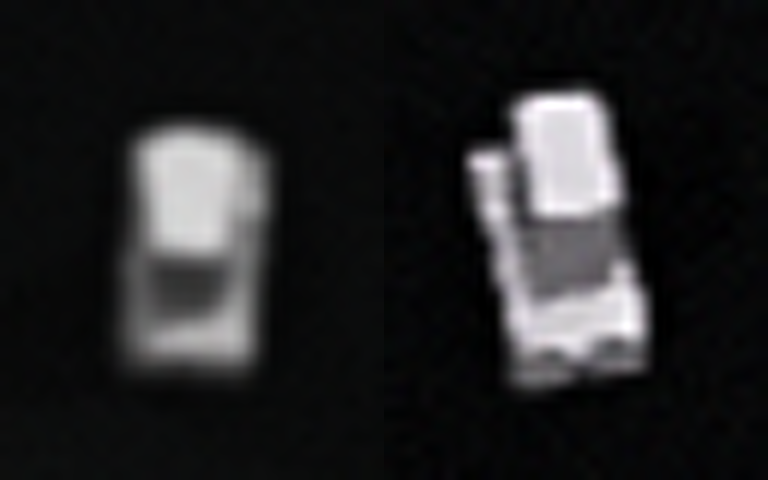

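Run:
```python
from h import *
f=grab_frame("top");g=grab_frame("side")
T=lambda x,y:(293+(x+.5)/12-.5,170+(y+.5)/12-.5)
S=lambda x,y:(328+(x-384+.5)/12-.5,275+(y+.5)/12-.5)
Q=np.array([onz(g,*S(*p),44)[:2] for p in[(515,98),(605,92),(618,210),(530,218)]]);print(Q.round(1).tolist(),Q.mean(0).round(1))
for a,b in((0,3),(1,2)):d=Q[b]-Q[a];print('long',np.linalg.norm(d).round(1),np.degrees(np.arctan2(d[1],d[0])).round(1))
for a,b in((0,1),(3,2)):d=Q[b]-Q[a];print('short',np.linalg.norm(d).round(1),np.degrees(np.arctan2(d[1],d[0])).round(1))
Q=np.array([onz(f,*T(*p),44)[:2] for p in[(140,135),(238,135),(230,252),(152,254)]]);print(Q.round(1).tolist(),Q.mean(0).round(1))
for n,p in [('rl',[(468,155),(513,362)]),('rb',[(513,362),(645,337)]) ]:
    R=np.array([onz(g,*S(*q),14)[:2] for q in p]);d=R[1]-R[0];print(n,R.round(1).tolist(),np.linalg.norm(d).round(1),np.degrees(np.arctan2(d[1],d[0])).round(1))
R=np.array([onz(f,*T(*q),14)[:2] for q in [(262,205),(250,368),(122,368)]]);print(R.round(1).tolist())
```

```text
[[628.7, 44.4], [630.7, 56.4], [647.7, 53.5], [646.1, 41.9]] [638.3  49. ]
long 17.5 -8.3
long 17.2 -9.4
short 12.1 80.5
short 11.8 82.0
[[644.5, 56.3], [644.9, 42.7], [628.1, 43.3], [627.4, 54.1]] [636.2  49.1]
rl [[622.6, 40.4], [653.7, 38.6]] 31.2 -3.3
rb [[653.7, 38.6], [654.4, 57.0]] 18.4 87.8
[[643.3, 39.1], [619.1, 40.1], [618.6, 58.4]]
```

```bash
python3 -m inch '[{"gripper":0.04,"tx":0.023,"ty":-0.002,"tz":0,"spin":8.1},{"gripper":0.04,"tx":0.0225,"ty":-0.005,"tz":0,"spin":8.1},{"gripper":0.04,"tx":0.022,"ty":-0.008,"tz":0,"spin":8.1},{"gripper":0.04,"tx":0.02,"ty":-0.011,"tz":0,"spin":8.1},{"gripper":0.04,"tx":0.0185,"ty":-0.014,"tz":0,"spin":8.1},{"gripper":0.04,"tx":0.0165,"ty":-0.0165,"tz":0,"spin":8.1},{"gripper":0.04,"tx":0.0135,"ty":-0.019,"tz":0,"spin":8.1},{"gripper":0.04,"tx":0.011,"ty":-0.02,"tz":0,"spin":8.1}]' 30; python3 to.py 637.3 49 100
```

```text
clock: 18.75
eef_pos: [581.3, -6.8, 162.4]
tcp_rot: [3.141, 0.001, -0.12]
contact_force: [0.0, 0.1, -0.7]
opening: 0.468
t 18.75 p [581.3  -6.8 162.4] rpy [ 1.7999e+02  8.0000e-02 -6.8600e+00] F [ 0.   0.1 -0.7] op 0.468
TCP in stand xy -29.3 -63.8
target [637.3  49.  100. ] tx,ty,tz mm 49.0 -62.1 62.4
```

```bash
python3 -m inch '[{"gripper":0.04,"tx":0.012,"ty":-0.015,"tz":0,"spin":0},{"gripper":0.04,"tx":0.012,"ty":-0.015,"tz":0,"spin":0},{"gripper":0.04,"tx":0.012,"ty":-0.015,"tz":0,"spin":0},{"gripper":0.04,"tx":0.011,"ty":-0.012,"tz":0.02,"spin":0},{"gripper":0.04,"tx":0,"ty":0,"tz":0.02,"spin":0},{"gripper":0.04,"tx":0,"ty":0,"tz":0.02,"spin":0},{"gripper":0.04,"tx":0,"ty":0,"tz":0.02,"spin":0},{"gripper":0.04,"tx":0,"ty":0,"tz":0,"spin":0}]'; python3 to.py 637.3 49 20
python3 - <<'E'
from h import *
f=grab_frame("side");crop(f,"pics/s9.png",250,180,160,150,4)
f=grab_frame("wrist");cv2.imwrite("pics/w9.png",f["pixels"][:,:,::-1])
E
```

```text
clock: 19.55
eef_pos: [632.7, 43.2, 80.0]
tcp_rot: [3.141, 0.005, -0.11]
contact_force: [-0.1, -0.1, -0.2]
opening: 0.468
t 19.55 p [632.7  43.2  80. ] rpy [179.94   0.31  -6.33] F [-0.1 -0.1 -0.2] op 0.468
TCP in stand xy 26.5 -108.8
target [637.3  49.   20. ] tx,ty,tz mm 4.0 -6.3 60.0
```

View pics/s9.png

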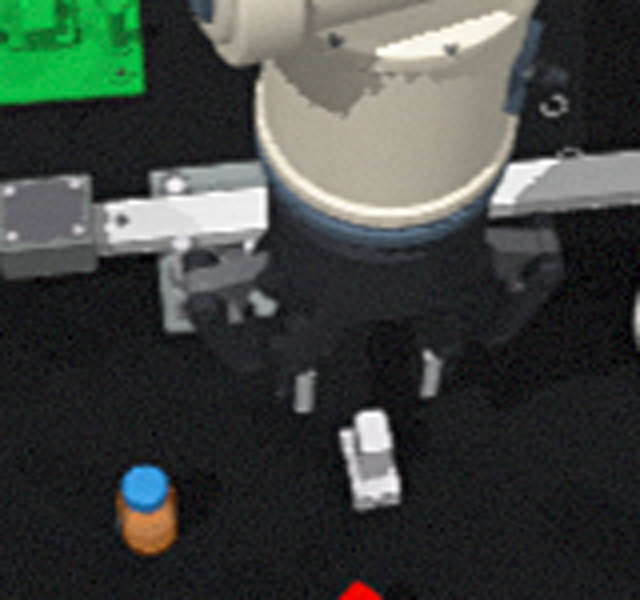

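View pics/w9.png

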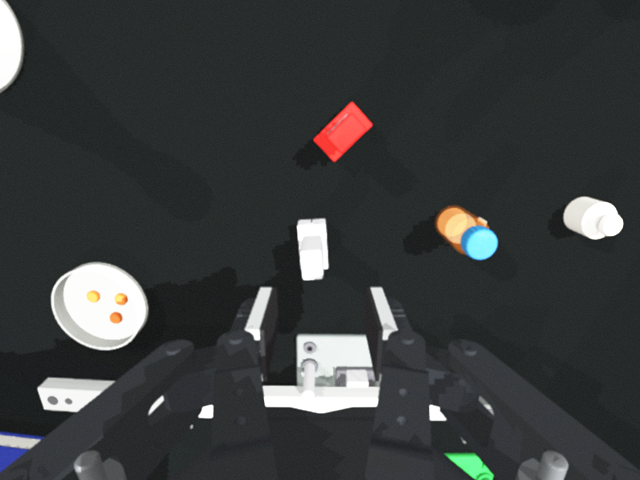

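```bash
python3 -m inch '[{"gripper":0.04,"tx":0.004,"ty":-0.006,"tz":0,"spin":0},{"gripper":0.04,"tx":0,"ty":0,"tz":0.008,"spin":0},{"gripper":0.04,"tx":0,"ty":0,"tz":0.012,"spin":0},{"gripper":0.04,"tx":0,"ty":0,"tz":0.015,"spin":0},{"gripper":0.04,"tx":0,"ty":0,"tz":0.012,"spin":0},{"gripper":0.04,"tx":0,"ty":0,"tz":0.008,"spin":0},{"gripper":0.04,"tx":0,"ty":0,"tz":0.004,"spin":0},{"gripper":0.04,"tx":0,"ty":0,"tz":0,"spin":0}]'; python3 to.py 637.3 49 20
python3 - <<'E'
from h import *
f=grab_frame("side");crop(f,"pics/s10.png",290,230,100,90,6)
f=grab_frame("wrist");crop(f,"pics/w10.png",200,180,240,180,3)
E
```

```text
clock: 20.45
eef_pos: [638.8, 48.9, 23.5]
tcp_rot: [3.141, 0.001, -0.115]
contact_force: [-0.5, 0.3, -0.2]
opening: 0.468
t 20.45 p [638.8  48.9  23.5] rpy [ 1.7999e+02  7.0000e-02 -6.5900e+00] F [-0.5  0.3 -0.2] op 0.468
TCP in stand xy 32.8 -114.2
target [637.3  49.   20. ] tx,ty,tz mm -1.5 0.0 3.5
```

View pics/s10.png

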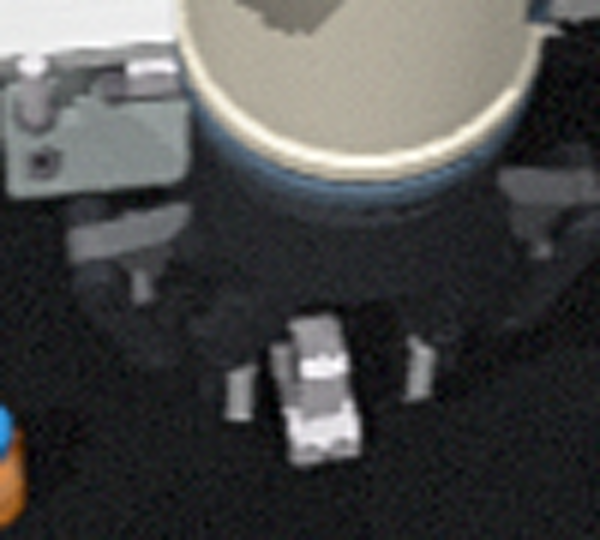

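View pics/w10.png

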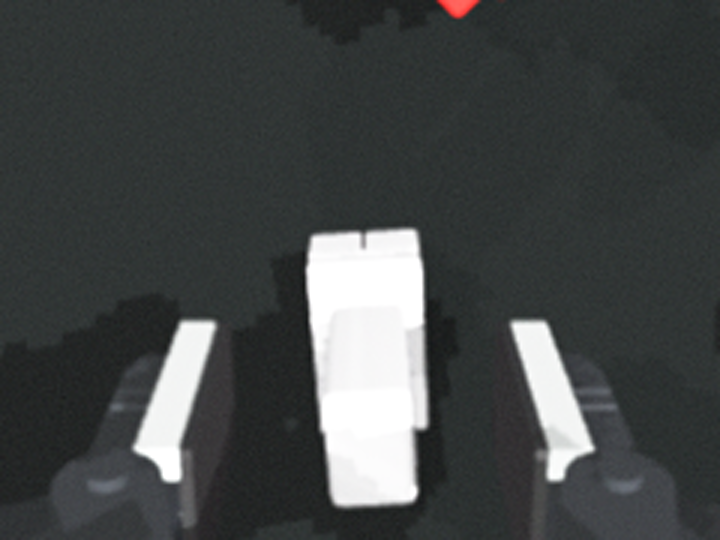

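```bash
python3 -m inch '[{"gripper":0.03,"tx":-0.001,"ty":0,"tz":0.002,"spin":0},{"gripper":0.02,"tx":0,"ty":0,"tz":0,"spin":0},{"gripper":0.016,"tx":0,"ty":0,"tz":0,"spin":0},{"gripper":0.014,"tx":0,"ty":0,"tz":0,"spin":0},{"gripper":0.012,"tx":0,"ty":0,"tz":0,"spin":0},{"gripper":0.008,"tx":0,"ty":0,"tz":0,"spin":0},{"gripper":0.004,"tx":0,"ty":0,"tz":0,"spin":0},{"gripper":0.004,"tx":0,"ty":0,"tz":0,"spin":0}]' 25; python3 to.py
python3 - <<'E'
from h import *
f=grab_frame("wrist");crop(f,"pics/w11.png",200,180,240,180,3)
E
```

```text
clock: 21.35
eef_pos: [638.4, 49.1, 22.5]
tcp_rot: [-3.142, -0.0, -0.115]
contact_force: [-0.9, -0.5, 4.2]
opening: 0.132
t 21.35 p [638.4  49.1  22.5] rpy [-1.80e+02 -2.00e-02 -6.58e+00] F [-0.9 -0.5  4.2] op 0.132
TCP in stand xy 33.0 -113.7
```

View pics/w11.png

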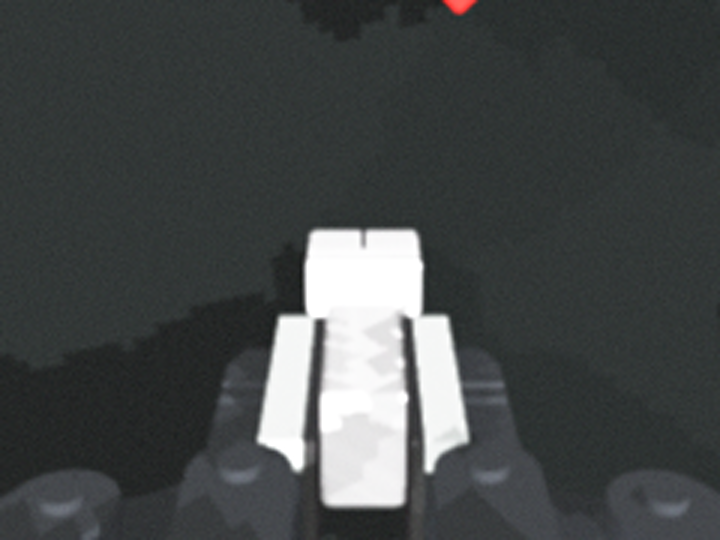

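Run:
```python
from h import *
f=grab_frame("side");g=grab_frame("top")
im=cv2.imread("pics/l8.png").mean(2)
S0=np.array([521.5,30.]);a=np.radians(83.1);sx=np.array([np.cos(a),np.sin(a)]);sy=np.array([-sx[1],sx[0]])
def edges(cols,lo,hi,off,thr):
    E=[]
    for c in cols:
        col=im[lo:hi,c]
        w=np.where(col>thr)[0]
        # longest run
        r=np.split(w,np.where(np.diff(w)>1)[0]+1);r=max(r,key=len);i0,i1=r[0],r[-1]
        s=lambda i,j:i+(thr-col[i])/(col[j]-col[i])*(j-i)
        E.append((c,lo+s(i0,i0-1),lo+s(i1,i1+1)))
    return np.array(E)
for nm,cam,cols,lo,hi,vo in (("top",g,list(range(150,330,5))+list(range(480,508,4)),300,450,286),("side",f,list(range(320,336,4))+list(range(480,680,5)),70,180,0)):
    E=edges(cols,lo,hi,0,150)
    u0=160; v0=215 if nm=="top" else 180
    for k in(1,2):
        P=np.array([onz(cam,u0+(e[0]+.5)/2.6-.5,v0+(e[k]-vo+.5)/2.6-.5,36)[:2] for e in E])
        q=np.c_[(P-S0)@sx,(P-S0)@sy]
        c=np.polyfit(q[:,0],q[:,1],1);r=q[:,1]-np.polyval(c,q[:,0]);ok=abs(r)<1.0;c=np.polyfit(q[ok,0],q[ok,1],1)
        print(nm,k,"y at ridge",c[1].round(2),"slope deg",np.degrees(c[0]).round(2),ok.sum(),len(ok))
```

```text
top 1 y at ridge -10.29 slope deg -0.39 43 43
top 2 y at ridge 10.72 slope deg -0.49 36 43
side 1 y at ridge 8.38 slope deg -0.37 44 44
side 2 y at ridge -13.27 slope deg -0.35 29 44
```

```bash
python3 -m inch '[{"gripper":0.004,"tx":0,"ty":0,"tz":-0.01,"spin":0},{"gripper":0.004,"tx":0,"ty":0,"tz":-0.02,"spin":0},{"gripper":0.004,"tx":0,"ty":0,"tz":-0.02,"spin":0},{"gripper":0.004,"tx":0,"ty":0,"tz":-0.015,"spin":0.5},{"gripper":0.004,"tx":-0.012,"ty":0.004,"tz":0,"spin":0},{"gripper":0.004,"tx":-0.02,"ty":0.005,"tz":0,"spin":0},{"gripper":0.004,"tx":-0.02,"ty":0.006,"tz":0,"spin":0},{"gripper":0.004,"tx":-0.02,"ty":0.006,"tz":0,"spin":0}]'
python3 -m inch '[{"gripper":0.004,"tx":-0.02,"ty":0.006,"tz":0,"spin":0},{"gripper":0.004,"tx":-0.01,"ty":0.004,"tz":0,"spin":0},{"gripper":0.004,"tx":-0.005,"ty":0,"tz":0,"spin":0},{"gripper":0.004,"tx":0,"ty":0,"tz":0,"spin":0},{"gripper":0.004,"tx":0,"ty":0,"tz":0,"spin":0},{"gripper":0.004,"tx":0,"ty":0,"tz":0,"spin":0},{"gripper":0.004,"tx":0,"ty":0,"tz":0,"spin":0},{"gripper":0.004,"tx":0,"ty":0,"tz":0,"spin":0}]'
python3 to.py 523.35 30.3 75
python3 - <<'E'
from h import *
f=grab_frame("side");crop(f,"pics/s12.png",220,170,180,130,4)
f=grab_frame("wrist");crop(f,"pics/w12.png",140,100,360,270,2)
E
```

```text
clock: 22.3
eef_pos: [561.7, 36.8, 86.4]
tcp_rot: [3.141, 0.002, -0.124]
contact_force: [-0.1, -0.1, -1.1]
opening: 0.133
clock: 23.1
eef_pos: [528.5, 31.6, 87.2]
tcp_rot: [-3.142, -0.0, -0.124]
contact_force: [0.2, -0.4, -1.4]
opening: 0.135
t 23.1 p [528.5  31.6  87.2] rpy [-1.80e+02 -1.00e-02 -7.08e+00] F [ 0.2 -0.4 -1.4] op 0.135
TCP in stand xy 2.4 -6.8
target [523.4  30.3  75. ] tx,ty,tz mm -5.0 1.9 12.2
```

View pics/s12.png

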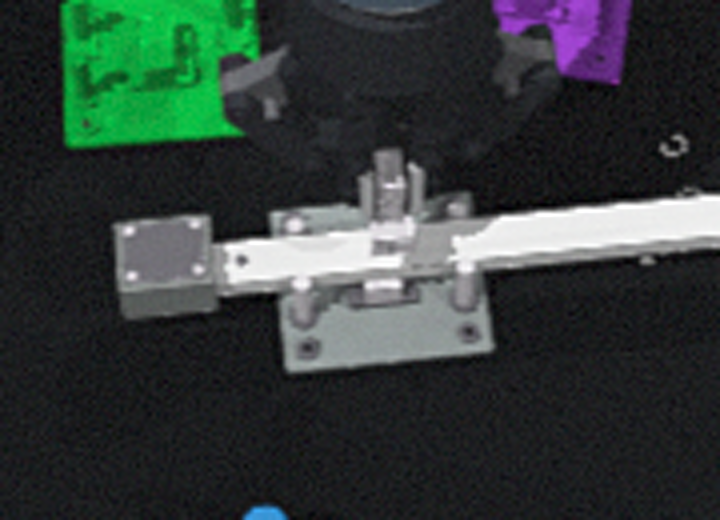

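View pics/w12.png

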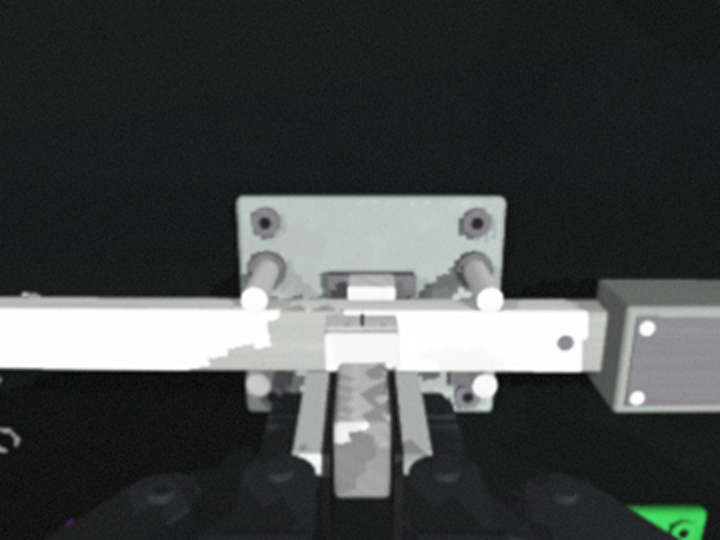

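Run:
```python
from h import *
f=grab_frame("wrist")
S0=np.array([521.5,30.]);a=np.radians(83.1);sx=np.array([np.cos(a),np.sin(a)]);sy=np.array([-sx[1],sx[0]])
W=lambda x,y:(140+(x+.5)/2-.5,100+(y+.5)/2-.5)
def s(n,p,z):
    q=onz(f,*W(*p),z)[:2];print(n,'stand',((q-S0)@sx).round(1),((q-S0)@sy).round(1))
for p in [(255,299),(489,299),(258,385),(485,385)]:s('pin',p,38)
for p in [(350,288),(395,288)]:s('ridge',p,24)
for p in [(238,198),(505,198),(248,411),(492,411)]:s('plate',p,6)
s('rider mark top edge',(362,326),64.7+14); s('rider L',(327,326),78.7); s('rider R',(397,326),78.7)
for p in [(250,312),(500,312),(250,369),(500,369)]:s('bar edge',p,36)
```

```text
pin stand 34.5 -15.8
pin stand -34.8 -15.6
pin stand 35.1 12.5
pin stand -35.1 12.7
ridge stand 6.6 -14.3
ridge stand -7.6 -14.3
plate stand 43.7 -39.6
plate stand -44.5 -39.4
plate stand 44.7 39.4
plate stand -44.6 39.6
rider mark top edge stand 2.8 -23.6
rider L stand 11.1 -23.6
rider R stand -5.5 -23.6
bar edge stand 36.6 -10.9
bar edge stand -38.8 -10.6
bar edge stand 37.6 8.0
bar edge stand -39.9 8.3
```

Run:
```python
from h import *
f=grab_frame("wrist")
S0=np.array([521.5,30.]);a=np.radians(83.1);sx=np.array([np.cos(a),np.sin(a)]);sy=np.array([-sx[1],sx[0]])
for n,u,v,z in [('roof L',306/3+200,261/3+180,78.7),('roof R',422/3+200,259/3+180,78.7),('leg L',308/3+200,230/3+180,64.7),('leg R',418/3+200,229/3+180,64.7),('mark',363/3+200,231/3+180,64.7)]:
    q=onz(f,u-.3,v-.3,z)[:2];print(n,'stand',((q-S0)@sx).round(1),((q-S0)@sy).round(1))
c=f["pixels"][170:300,200:420,::-1];cv2.imwrite("pics/w13.png",cv2.resize(c,None,fx=3.5,fy=3.5,interpolation=2))
```

```text
roof L stand 11.8 -21.6
roof R stand -6.5 -21.9
leg L stand 12.2 -21.4
leg R stand -6.6 -21.6
mark stand 2.8 -21.2
```

View pics/w13.png

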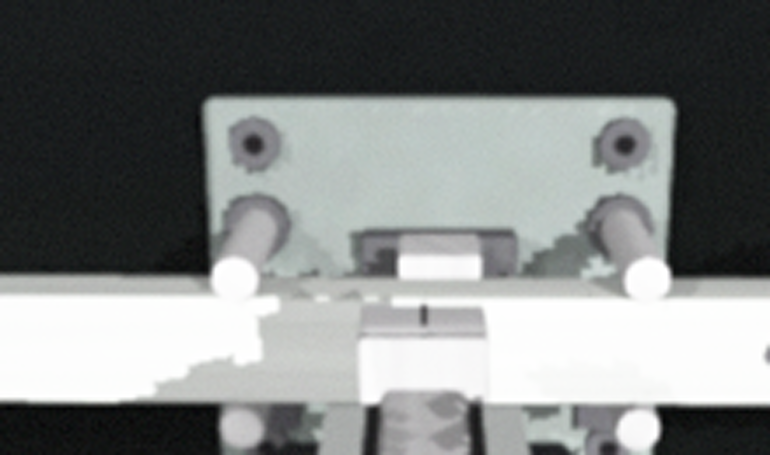

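```bash
python3 -m inch '[{"gripper":0.004,"tx":-0.003,"ty":0.0015,"tz":0,"spin":0},{"gripper":0.004,"tx":-0.002,"ty":0.001,"tz":0,"spin":0},{"gripper":0.004,"tx":0,"ty":0,"tz":0.008,"spin":0},{"gripper":0.004,"tx":0,"ty":0,"tz":0.008,"spin":0},{"gripper":0.004,"tx":0,"ty":0,"tz":0.004,"spin":0},{"gripper":0.004,"tx":0,"ty":0,"tz":0,"spin":0},{"gripper":0.004,"tx":0,"ty":0,"tz":0,"spin":0},{"gripper":0.004,"tx":0,"ty":0,"tz":0,"spin":0}]'
python3 to.py
python3 - <<'E'
from h import *
f=grab_frame("wrist");crop(f,"pics/w14.png",200,170,220,150,3.5)
f=grab_frame("side");crop(f,"pics/s14.png",260,180,110,85,7)
E
```

```text
clock: 24.1
eef_pos: [523.1, 29.6, 67.4]
tcp_rot: [-3.142, -0.0, -0.124]
contact_force: [0.6, -1.1, -0.0]
opening: 0.133
t 24.1 p [523.1  29.6  67.4] rpy [-1.80e+02 -1.00e-02 -7.08e+00] F [ 0.6 -1.1 -0. ] op 0.133
TCP in stand xy -0.2 -1.7
```

View pics/w14.png

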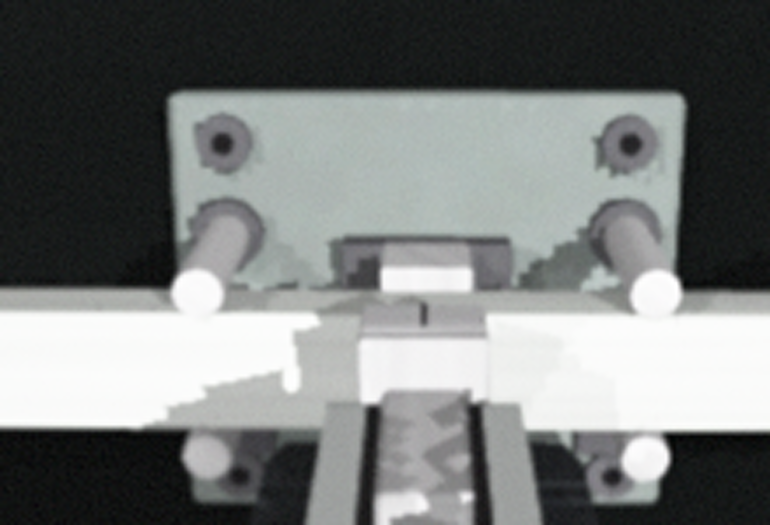

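View pics/s14.png

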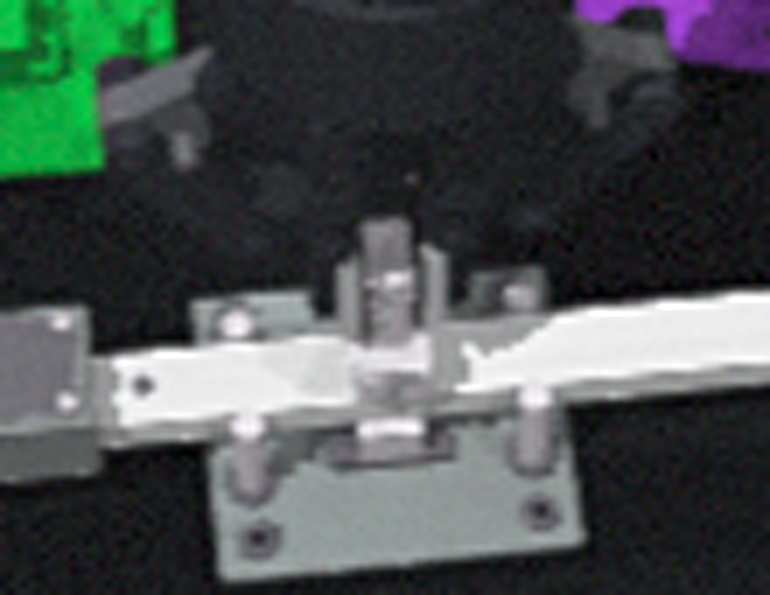

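Run:
```python
from h import *
f=grab_frame("wrist")
S0=np.array([521.5,30.]);a=np.radians(83.1);sx=np.array([np.cos(a),np.sin(a)]);sy=np.array([-sx[1],sx[0]])
for n,u,v,z in [('roof L',358,337,58.9),('roof R',488,336,58.9),('leg L',362,305,44.9),('leg R',485,305,44.9),('mark',423,305,44.9),('ridgeL',382,266,24),('ridgeR',472,266,24),('pin',198,293,38),('pin',655,293,38),('barfar',100,312,36),('barfar',600,313,36),('barnear',100,428,36),('barnear',600,431,36)]:
    q=onz(f,200+(u+.5)/3.5-.5,170+(v+.5)/3.5-.5,z)[:2];print(n,'stand',((q-S0)@sx).round(1),((q-S0)@sy).round(1))
```

```text
roof L stand 9.3 -17.1
roof R stand -8.4 -17.1
leg L stand 9.4 -16.3
leg R stand -8.6 -16.2
mark stand 0.5 -16.3
ridgeL stand 7.2 -15.0
ridgeR stand -7.5 -15.0
pin stand 34.8 -15.6
pin stand -34.9 -15.4
barfar stand 50.7 -11.8
barfar stand -27.0 -11.4
barnear stand 52.5 8.3
barnear stand -27.9 8.9
```

```bash
python3 -m inch '[{"gripper":0.004,"tx":0,"ty":0.0005,"tz":0.002,"spin":0},{"gripper":0.004,"tx":0,"ty":0,"tz":0.002,"spin":0},{"gripper":0.004,"tx":0,"ty":0,"tz":0.002,"spin":0},{"gripper":0.004,"tx":0,"ty":0,"tz":0.002,"spin":0},{"gripper":0.004,"tx":0,"ty":0,"tz":0.002,"spin":0},{"gripper":0.004,"tx":0,"ty":0,"tz":0.002,"spin":0},{"gripper":0.004,"tx":0,"ty":0,"tz":0.002,"spin":0},{"gripper":0.004,"tx":0,"ty":0,"tz":0,"spin":0}]'
python3 to.py
python3 - <<'E'
from h import *
f=grab_frame("wrist");crop(f,"pics/w15.png",200,170,220,150,3.5)
f=grab_frame("side");crop(f,"pics/s15.png",200,180,220,105,3.6)
E
```

```text
clock: 25.05
eef_pos: [522.7, 29.1, 53.0]
tcp_rot: [3.142, 0.0, -0.124]
contact_force: [0.1, 0.3, -0.8]
opening: 0.132
t 25.05 p [522.7  29.1  53. ] rpy [ 1.80e+02  3.00e-02 -7.09e+00] F [ 0.1  0.3 -0.8] op 0.132
TCP in stand xy -0.7 -1.3
```

View pics/w15.png

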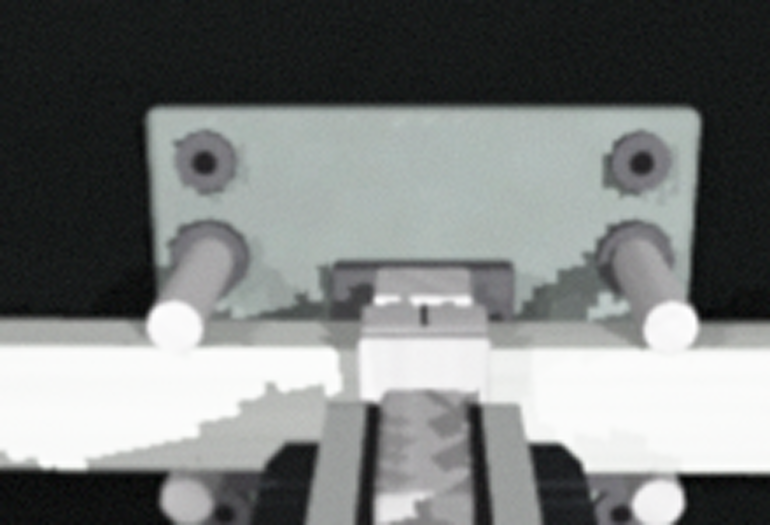

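View pics/s15.png

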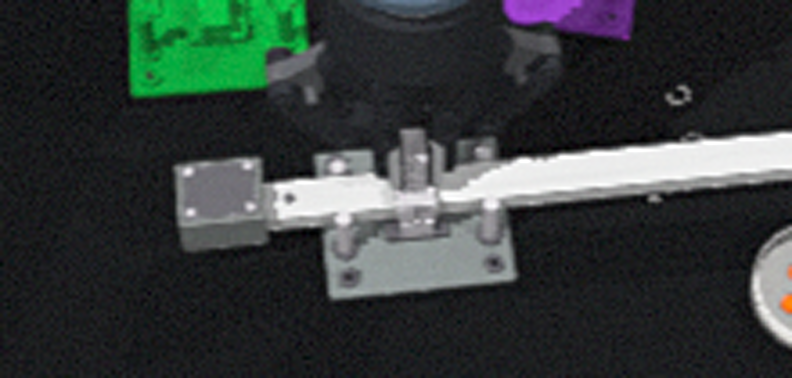

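```bash
python3 -m inch '[{"gripper":0.004,"tx":0,"ty":0,"tz":0.001,"spin":0},{"gripper":0.004,"tx":0,"ty":0,"tz":0.001,"spin":0},{"gripper":0.004,"tx":0,"ty":0,"tz":0.0005,"spin":0},{"gripper":0.004,"tx":0,"ty":0,"tz":0.0003,"spin":0},{"gripper":0.004,"tx":0,"ty":0,"tz":0.0002,"spin":0},{"gripper":0.004,"tx":0,"ty":0,"tz":0,"spin":0},{"gripper":0.004,"tx":0,"ty":0,"tz":0,"spin":0},{"gripper":0.004,"tx":0,"ty":0,"tz":0,"spin":0}]'
python3 to.py
```

```text
clock: 25.95
eef_pos: [522.9, 29.1, 50.3]
tcp_rot: [-3.142, -0.0, -0.124]
contact_force: [-0.1, -0.6, 0.2]
opening: 0.134
t 25.95 p [522.9  29.1  50.3] rpy [-180.     -0.     -7.08] F [-0.1 -0.6  0.2] op 0.134
TCP in stand xy -0.7 -1.5
```

```bash
python3 -m inch '[{"gripper":0.004,"tx":0,"ty":0,"tz":0.0003,"spin":0},{"gripper":0.004,"tx":0,"ty":0,"tz":0.0003,"spin":0},{"gripper":0.004,"tx":0,"ty":0,"tz":0.0002,"spin":0},{"gripper":0.004,"tx":0,"ty":0,"tz":0,"spin":0},{"gripper":0.004,"tx":0,"ty":0,"tz":0,"spin":0},{"gripper":0.004,"tx":0,"ty":0,"tz":0,"spin":0},{"gripper":0.004,"tx":0,"ty":0,"tz":0,"spin":0},{"gripper":0.004,"tx":0,"ty":0,"tz":0,"spin":0}]'
python3 to.py
python3 - <<'E'
from h import *
f=grab_frame("wrist");crop(f,"pics/w16.png",200,170,220,150,3.5)
E
```

```text
clock: 26.75
eef_pos: [522.9, 29.1, 49.5]
tcp_rot: [-3.142, 0.0, -0.124]
contact_force: [-0.7, 0.4, 1.1]
opening: 0.134
t 26.75 p [522.9  29.1  49.5] rpy [-180.      0.     -7.08] F [-0.7  0.4  1.1] op 0.134
TCP in stand xy -0.7 -1.5
```

View pics/w16.png

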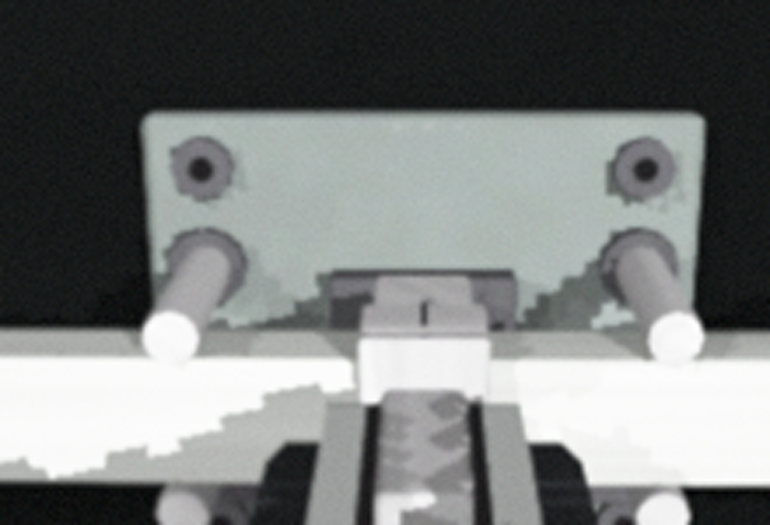

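```bash
python3 -m inch '[{"gripper":0.004,"tx":0,"ty":0,"tz":0.0003,"spin":0},{"gripper":0.004,"tx":0,"ty":0,"tz":0.0002,"spin":0},{"gripper":0.004,"tx":0,"ty":0,"tz":0,"spin":0},{"gripper":0.004,"tx":0,"ty":0,"tz":0,"spin":0},{"gripper":0.004,"tx":0,"ty":0,"tz":0,"spin":0},{"gripper":0.004,"tx":0,"ty":0,"tz":0,"spin":0},{"gripper":0.004,"tx":0,"ty":0,"tz":0,"spin":0},{"gripper":0.004,"tx":0,"ty":0,"tz":0,"spin":0}]'
python3 to.py
```

```text
clock: 27.6
eef_pos: [523.0, 29.2, 49.4]
tcp_rot: [-3.142, -0.0, -0.124]
contact_force: [-2.0, 0.7, 7.4]
opening: 0.137
t 27.6 p [523.   29.2  49.4] rpy [-1.80e+02 -1.00e-02 -7.08e+00] F [-2.   0.7  7.4] op 0.137
TCP in stand xy -0.7 -1.5
```

```bash
python3 -m inch '[{"gripper":0.004,"tx":0,"ty":0,"tz":-0.0003,"spin":0},{"gripper":0.008,"tx":0,"ty":0,"tz":-0.0001,"spin":0},{"gripper":0.011,"tx":0,"ty":0,"tz":0,"spin":0},{"gripper":0.013,"tx":0,"ty":0,"tz":0,"spin":0},{"gripper":0.015,"tx":0,"ty":0,"tz":0,"spin":0},{"gripper":0.018,"tx":0,"ty":0,"tz":0,"spin":0},{"gripper":0.022,"tx":0,"ty":0,"tz":0,"spin":0},{"gripper":0.028,"tx":0,"ty":0,"tz":0,"spin":0}]'
python3 to.py
python3 - <<'E'
from h import *
f=grab_frame("wrist");crop(f,"pics/w17.png",200,170,220,150,3.5)
f=grab_frame("side");crop(f,"pics/s17.png",200,180,220,105,3.6)
E
```

```text
clock: 28.4
eef_pos: [522.8, 29.1, 49.3]
tcp_rot: [3.142, 0.0, -0.124]
contact_force: [0.3, -0.2, 0.0]
opening: 0.327
t 28.4 p [522.8  29.1  49.3] rpy [ 1.80e+02  1.00e-02 -7.08e+00] F [ 0.3 -0.2  0. ] op 0.327
TCP in stand xy -0.7 -1.4
```

View pics/w17.png

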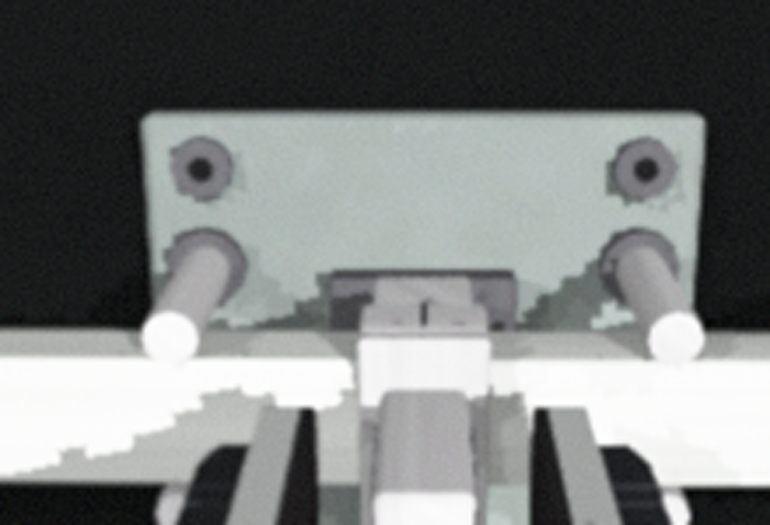

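View pics/s17.png

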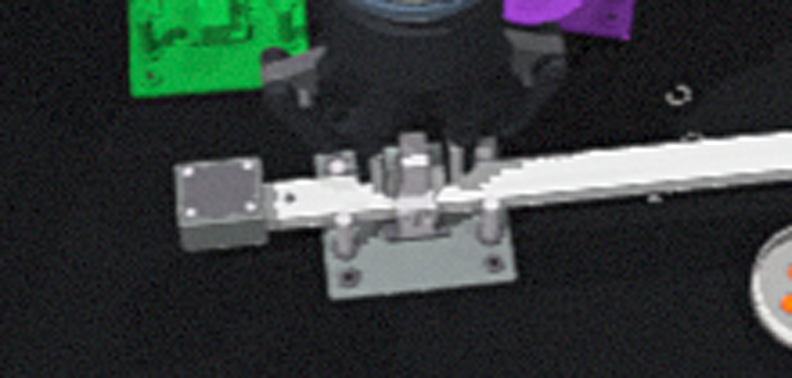

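```bash
python3 -m inch '[{"gripper":0.028,"tx":0,"ty":0,"tz":-0.004,"spin":0},{"gripper":0.028,"tx":0,"ty":0,"tz":-0.008,"spin":0},{"gripper":0.028,"tx":0,"ty":0,"tz":-0.012,"spin":0},{"gripper":0.028,"tx":0,"ty":0,"tz":-0.02,"spin":0},{"gripper":0.028,"tx":0,"ty":0,"tz":-0.03,"spin":0},{"gripper":0.028,"tx":0,"ty":0,"tz":-0.03,"spin":0},{"gripper":0.028,"tx":-0.03,"ty":0,"tz":-0.03,"spin":0},{"gripper":0.028,"tx":-0.04,"ty":0.01,"tz":-0.02,"spin":0}]'
python3 -m inch '[{"gripper":0.028,"tx":-0.03,"ty":0.03,"tz":0,"spin":0},{"gripper":0.028,"tx":-0.03,"ty":0.04,"tz":0,"spin":0},{"gripper":0.028,"tx":-0.03,"ty":0.04,"tz":0,"spin":0},{"gripper":0.028,"tx":0,"ty":0.04,"tz":0,"spin":0},{"gripper":0.028,"tx":0,"ty":0.04,"tz":0,"spin":0},{"gripper":0.028,"tx":0,"ty":0.03,"tz":0,"spin":0},{"gripper":0.028,"tx":0,"ty":0,"tz":0,"spin":0},{"gripper":0.028,"tx":0,"ty":0,"tz":0,"spin":0}]'
python3 to.py
python3 look.py pics/l9.png
python3 - <<'E'
from h import *
f=grab_frame("top");g=grab_frame("side")
cv2.imwrite("pics/f1.png",np.hstack([cv2.resize(x["pixels"][b:b+45,a:a+50,::-1],None,fx=8,fy=8,interpolation=2) for x,a,b in((f,290,235),(g,290,205))]))
E
```

```text
clock: 29.3
eef_pos: [453.7, 28.3, 206.5]
tcp_rot: [-3.141, -0.004, -0.123]
contact_force: [-0.1, 0.6, 0.8]
opening: 0.33
clock: 30.1
eef_pos: [335.6, -179.7, 204.1]
tcp_rot: [3.142, -0.001, -0.126]
contact_force: [-0.5, 0.8, -0.5]
opening: 0.326
t 30.1 p [ 335.6 -179.7  204.1] rpy [ 1.80e+02 -4.00e-02 -7.21e+00] F [-0.5  0.8 -0.5] op 0.326
TCP in stand xy -230.5 159.4
```

View pics/l9.png

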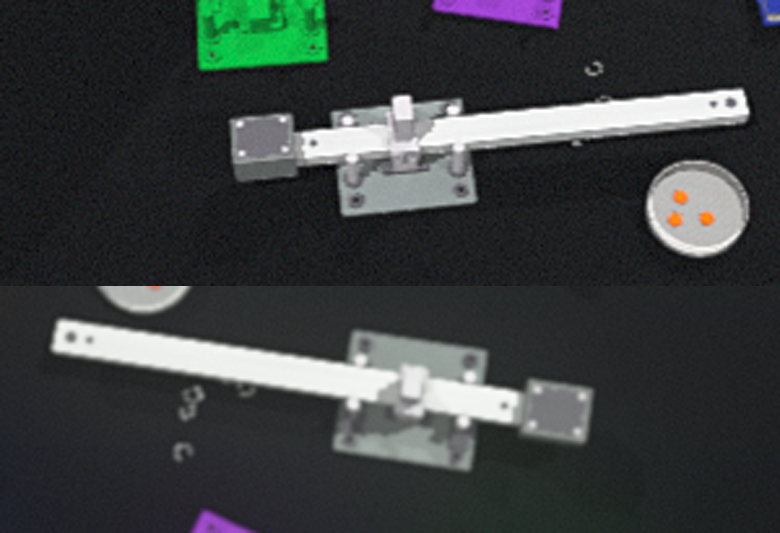

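View pics/f1.png

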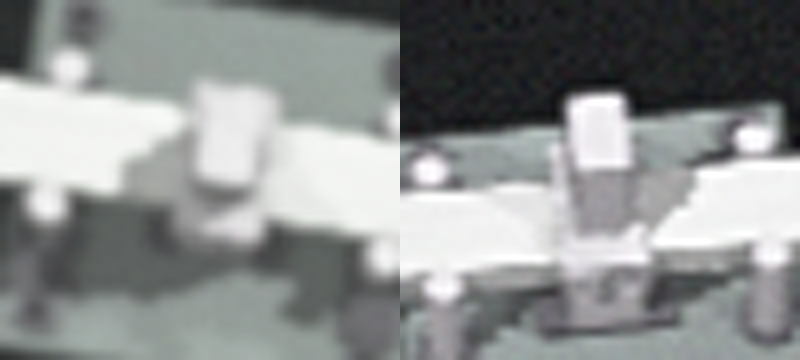

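```bash
python3 bm.py 731,102 70,338 312.5,143 504,406
python3 - <<'E'
from h import *
f=grab_frame("top");g=grab_frame("side")
S0=np.array([521.5,30.]);a=np.radians(83.1);sx=np.array([np.cos(a),np.sin(a)]);sy=np.array([-sx[1],sx[0]])
for n,q in(("side",onz(g,290+(598.5-400)/8-.44,205+130/8-.44,71)),("top",onz(f,290+228/8-.44,235+135/8-.44,71))):
    print(n,((q[:2]-S0)@sx).round(1),((q[:2]-S0)@sy).round(1))
print(sign_off(), sense()["clock"])
E
```

```text
stand 220.4 -1.1 z 31.9
stand -59.2 0.8 z 31.9
side 0.4 -1.1
top 0.1 -0.3
the job is handed in; nothing more can be done
the job is handed in; nothing more can be done
```

The boom balances level on the ridge with the rider astride it over the ridge middle, and I handed the job in at about 30 s of the 72 s allowed.

**Pushing:** I pushed the boom's head end with closed fingers, about 30 mm first and then in 5 mm steps. I backed off after each step, and the boom tipped up after roughly 60 mm in all. It stayed level by itself after I withdrew.

**Rider:** I gripped the steel rider by its tab and left the red look-alike alone. I checked it over the bar with the wrist camera and lowered it until it touched. The contact force peaked at about 7 N. I eased off, released and lifted the arm clear.

**Last checks, just before handing in:**
- **Level:** marks near both ends of the boom measured the same height, 31.9 mm. They should be about 36 mm, so the camera heights have an offset of about 4 mm. The readings also matched those taken before the rider went on, so the boom did not move.
- **Rider position:** it is within 0.5 mm of the ridge middle along the boom in both the side (0.4 mm) and top (0.1 mm) views. Across the bar it measured −1.1 mm and −0.3 mm, against a bar centre of about −1.4 mm. All of these are within the 2 mm calibration error.
- **Vial, weight, dish and look-alikes:** the gripper did not touch any of them. The dish and the green and purple stands were in the final picture. The vial, the weight and the red look-alike were outside the final crop, so I did not check them again.

No check failed. I could not observe the second after hand-in.

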